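# Stack the flow-cell plates, pressing each one flat

## Robot

A 6-joint arm with a two-finger parallel gripper is mounted at the origin on the work surface. World frame = base frame: x ahead of the robot, y to its left, z up, the work surface at z = 0. Lengths are in m, angles in rad, forces in N, time in s.
With the tool pointing down it reaches from about 0.4 to 0.925 m from the base axis. Payload 3.4 kg.
Tool frame: the origin (TCP) lies on the centre line of the jaws, within the pads' length; the fingertips stand 17 mm ahead of it and the grasp point (between the pads) lies 2 mm behind it; z points along the fingers, x is the direction in which the jaws open and shut, and the axes are right-handed (so a half turn about z gives the same grasp; the last joint's range is limited). The gripper opens to 85 mm and grips with 20 to 120 N. Pads are 22 mm wide; open, the fingers measure 114 mm over their backs; the gripper's body (76 mm by 85 mm) begins 54 mm behind the grasp point. The pads swing forward as they close: fully open they stand 13 mm farther back than shut.
Start: joints at [1.145, 0.307, 1.506, -0, 1.328, -0.073], TCP at [0.198, 0.54, 0.248] pointing down, gripper open.
Joint ranges: [-3.12, 3.12], [-1.05, 2.28], [0.14, 2.33], [-1.42, 4.57], [0.1, 2.73], [-2.68, 2.68]. Speed limits (rad/s): [2.57, 2.57, 3.14, 3.14, 3.14, 3.14].

## Interface

Orientations are given as a rotation vector (axis times angle).
In Python, from station import arm gives the robot as it stands.
- The arm moves only by the tool arm_command, never from a script. Its argument "series" is text: rows parted by semicolons, each of 7 numbers parted by spaces: the shift along the tool's x, y, z in mm, then the turn, a rotation vector about the tool's x, y, z in units of 8 degrees (1.0 is 8 degrees), then the opening in per cent of the stroke, from 0 (shut) to 100 (fully open). A call has 1 to 20 rows; each row shifts and turns the pose as measured when the row begins, along the tool's axes as they then stand; what a row does not reach is not made up. A row lasts 1/8 s, in which the tool goes at most 62.5 mm and 10.7 degrees, less where a joint would pass 70% of its speed; a pose out of reach is approached as far as the arm can. A call with a gripper value outside its range is refused whole. The fingers move at their own pace and stop on an object; "newtons" is the grip in N (left out, the last holds). Time passes only in rows, so rows that do not move let the fingers close. It gives the time, the measured TCP pose, the force and the opening at its end, in the units of the state.
- arm.get_state(): the state, without advancing time (a new reading comes with each control period).
- arm.read_camera(name): name is "scene" or "side" or "wrist"; returns a dict with "img" (400x640x3 uint8, blue, green, red), "fx", "fy", "cx", "cy" (pixels), "dist_coeffs" ([k1, k2, p1, p2, k3] as OpenCV has them; the pictures are not rectified), "world_to_cam" (4x4, takes a point from world to camera coordinates); the wrist camera has in their place "tool_from_camera" (4x4, takes a point from camera to tool coordinates, whose origin is the TCP and whose axes are the tool frame's). Camera axes: x right, y down, z forward; pixel columns grow to the right and rows downward; lengths in m; the calibration is good to about 2 mm. A picture is of the moment at which its call begins: read the wrist's pose just before it. There is no depth.
- arm.close_job(): hands the job in, once; it reports no verdict.
Trained networks look in a picture, given as the dict that the camera call returned (one of the last four; its "shot" number tells which), for a name from the list of things; names that differ only in an ending like _2 or _b are one class to them, and where a whole thing is asked for, a point or a joint stands for the part that bears it (a point fixed in the world has none). Each returns a list of dicts, best first, with "p" (0 to 1); they miss things now and then, are a little off and sometimes report something else, mostly with a low value. They report only what shows in the picture. A call takes as long as a camera call. They do not tell look-alikes from the thing itself.
- arm.search_frame(picture, label): "box" ([centre column, centre row, width, height] as shares, 0 to 1, of the picture: columns of its width, rows of its height, round what is visible of it).
- arm.masks_of(picture, label): "mask" (400x640 bool, what is visible of it) and "box" ([centre column, centre row, width, height] as shares, 0 to 1, of the picture: columns of its width, rows of its height, round what is visible of it).
The state is a dict: "t": time; "joint_pos": joint angles; "joint_velocities": joint speeds; "joint_torque": joint torques, N m; "position": TCP position; "tool_rot": TCP orientation; "ft_force": force on the tool from outside, world axes, zero at the start; "ft_torque": the same for the moment, N m; "grip_width": finger opening in m.
Only numpy, scipy, OpenCV 4.12 (cv2) and the standard library are available. Lean on these libraries where they do the work, as an engineer would, in place of code of your own. Each camera call takes 0.05 s, during which the arm holds its last target.

## Task

Assemble the flow cell in its jig, tabs towards the stepped terminal block: first the graphite plate with the corner tab, then the graphite plate with the middle tab, then the metal end plate with the hose ports, each tab in its own spring contact. Set each plate down without dropping it, then press its tab end down past the contact until you feel it lie flat before you add the next. Leave the bottle, beaker, tube rack and screwdriver where they are.

Things in the scene. Friction and masses are not known exactly. Their poses are not given: they have to be found in the camera images.
- jig: Stacking jig of a small laboratory flow cell, fixed to the bench: metal foot plate 190 x 96 mm, 20 mm thick (x -78 to +112 mm), with upright dowels round the stack and a black stepped terminal block (x 88 to 108 mm). Origin: on the bench under the centre of the stack; z up, x along the stack's length towards the terminal block.
- floor (a point): Centre of the jig's floor, 20 mm above the bench: home of the first plate's origin, x axis along the jig's x. The second and third plates' origins come 12 and 24 mm above it. At mid-length the stack's long sides are open for fingers (74 mm between the side dowels).
- dowels (a point): On the jig's floor (jig x -60 mm), where the plain ends of the plates bear against two steel dowels (centres jig x -65, y +/-17 mm). Two more stand along each long side (x +/-42, y +/-35 mm), 2 mm clear of the plates. All are 10 mm thick, round-topped, and stand 45 mm above the floor. A plate let go askew can catch on them; a push frees it.
- nose_a (a point): Nose of the lowest of the three sprung brass contacts (jig x 69, y +18, z 24 mm), by the lowest step of the terminal block (step top 32 mm above the bench). 11 mm wide; a leaf above it, leaning back 24 degrees, leads the tab in. A plate laid in hangs on this leaf with its tab end some 4 to 10 mm high.
- nose_b (a point): Nose of the middle contact (jig x 69, y 0, z 36 mm), by the middle step (top 44 mm), else as nose_a. Each nose stands 3 mm in the way of its tab, whose end comes to lie at x 72; pushing down on the tab end with some 4 to 15 N drives it back (spring 3.5 to 5 N, up to 7 mm) and takes the plate down flat, where it stays.
- nose_c (a point): Nose of the highest contact (jig x 69, y -18, z 48 mm), by the highest step (top 56 mm), else as nose_a.
- plate_a: Dark grey graphite plate with a flow field (ribs) in its top, 120 x 56 x 12 mm, lying face up. Origin: centre of the underside; z up, x along its length towards the tab end. Copper tab 16 mm wide, 8 mm thick, level with the underside, sticking out 12 mm from the +x end, centred at y +18 mm (left corner). About 160 g. Bottom of the stack: its tab belongs in the lowest contact.
- plate_b: Dark grey graphite plate with a flow field (ribs) in its top, 120 x 56 x 12 mm, lying face up. Origin: centre of the underside; z up, x along its length towards the tab end. Copper tab 16 mm wide, 8 mm thick, level with the underside, sticking out 12 mm from the +x end, centred at y 0 (middle). About 160 g. Second in the stack: its tab belongs in the middle contact.
- plate_c: Plain metal end plate with two upright hose ports on top (14 mm thick, 20 mm tall, at x, y = -26, -13 and +26, +13 mm), 120 x 56 x 12 mm, lying face up. Origin: centre of the underside; z up, x along its length towards the tab end. Copper tab 16 mm wide, 8 mm thick, level with the underside, sticking out 12 mm from the +x end, centred at y -18 mm (right corner). About 220 g. Top of the stack: its tab belongs in the highest contact.
- tab_a (a point): Middle of the top edge of the outer end of plate_a's tab (72 mm along x, 8 mm above the underside).
- tab_b (a point): Middle of the top edge of the outer end of plate_b's tab (72 mm along x, 8 mm above the underside).
- tab_c (a point): Middle of the top edge of the outer end of plate_c's tab (72 mm along x, 8 mm above the underside).
- bottle: Bystander: brown reagent bottle with blue cap, 60 mm across, 125 mm tall, standing; origin at the centre of its base.
- beaker: Bystander: glass beaker, 68 mm across, 85 mm tall, standing; origin at the centre of its base.
- tube_rack: Bystander: wooden rack of test tubes, 60 x 190 mm, 124 mm tall, long side along its y; origin at the centre of its base.
- driver: Bystander: screwdriver lying on the bench, 170 mm long, along its x.
Not all that is in view belongs to the job. What is shaped like the plate_b but blue is not meant. What is shaped like the plate_c but blue is not meant.

How it is judged:
By the outcome, as a careful person would: the job done as asked, in the order asked, and still so for the second after the job is handed in, with the robot touching nothing.
It also fails if it takes over 72 s, if anything falls off the work surface, if the arm or the gripper's body presses on something with over 40 N, if the wrist force passes 120 N, or if a joint passes its speed limit or range.

## Working session

There is one attempt and no reset: what is moved stays moved. The work goes in short steps, Python scripts to look and compute and a tool call to move; the robot and the scene stay as the last step left them, time stands still between calls to the robot, and variables do not carry over. Pictures are saved under pics/ and viewed, and the job is handed in when it is done.

Besides the shell and the picture viewer there is one more tool, called after ">>>" as name(argument=value, ...), one argument or row to a line, values as JSON. arm_command: Moves the arm, as the interface text tells. Its arguments: {"type":"object","properties":{"series":{"type":"string"},"newtons":{"type":"number"}},"required":["series"]}

```bash
ls; mkdir -p pics
python3 - <<'E'
from station import arm
import cv2
print(arm.get_state())
for n in ["scene","side","wrist"]:
    p=arm.read_camera(n); cv2.imwrite(f"pics/{n}0.png",p["img"])
    print(n,{k:v for k,v in p.items() if k!="img"})
E
```

```text
pics
{'t': 0.0, 'joint_pos': array([ 1.14551549e+00,  3.07549207e-01,  1.50767872e+00,  3.78064885e-07,
        1.32839011e+00, -7.35010701e-02]), 'joint_velocities': array([ 0.00041801,  0.00042466, -0.00062754,  0.00240901,  0.00050893,
       -0.00058947]), 'joint_torque': array([ 3.51009963e-03, -4.57546878e+01, -2.51913285e+01,  2.28476806e-04,
        1.33953133e-02, -1.16622061e-05]), 'position': array([0.19787588, 0.53917209, 0.24739262]), 'tool_rot': array([ 2.57503608,  1.79785704, -0.00273468]), 'ft_force': array([-0.28468906, -0.7104432 ,  0.02154455]), 'ft_torque': array([-0.02915579,  0.00539086,  0.04448169]), 'grip_width': 0.08532617176255511}
scene {'fx': 427.7522013526422, 'fy': 427.7522013526422, 'cx': 313.5464623577355, 'cy': 202.31989097641343, 'dist_coeffs': array([-0.04596399,  0.        ,  0.        ,  0.        ,  0.        ]), 'world_to_cam': array([[-0.01950666,  0.99975086, -0.01084894,  0.02965069],
       [ 0.7684462 ,  0.00804998, -0.63986377, -0.3643937 ],
       [-0.63961702, -0.02081843, -0.76841178,  1.60831089],
       [ 0.        ,  0.        ,  0
[... 377 characters left out ...]
   [ 0.05251878,  0.72437801, -0.68739965,  1.25531132],
       [ 0.        ,  0.        ,  0.        ,  1.        ]]), 'shot': 2}
wrist {'fx': 290.5250572784623, 'fy': 290.5250572784623, 'cx': 319.63067758138635, 'cy': 206.1508522442309, 'dist_coeffs': array([-0.03645794,  0.        ,  0.        ,  0.        ,  0.        ]), 'tool_from_camera': array([[ 9.99999004e-01,  4.70233730e-04, -1.33080217e-03,
        -1.49856851e-03],
       [-8.19590484e-05,  9.60625321e-01,  2.77847054e-01,
        -6.87784596e-02],
       [ 1.40905532e-03, -2.77846668e-01,  9.60624403e-01,
        -1.26178523e-01],
       [ 0.00000000e+00,  0.00000000e+00,  0.00000000e+00,
         1.00000000e+00]]), 'shot': 3}
```

View pics/scene0.png

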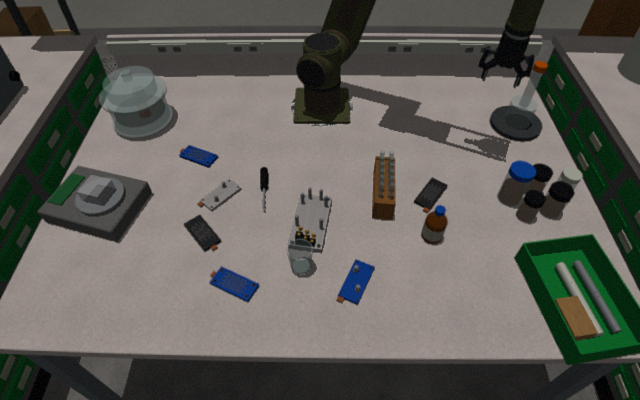

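View pics/side0.png

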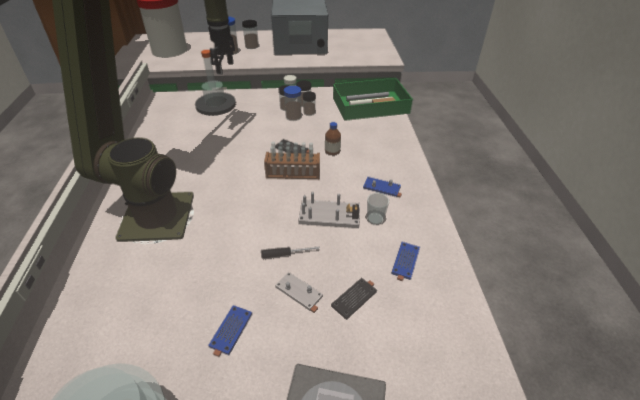

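View pics/wrist0.png

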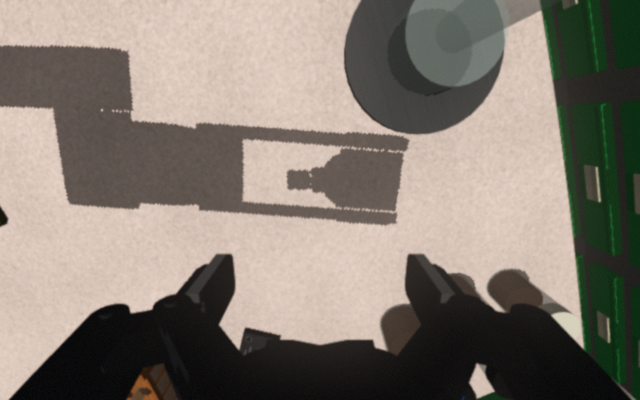

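```bash
cat > h.py <<'E'
import numpy as np, cv2
from scipy.spatial.transform import Rotation as R
def cam(p,st=None):
    K=np.array([[p["fx"],0,p["cx"]],[0,p["fy"],p["cy"]],[0,0,1]]);D=np.array(p["dist_coeffs"])
    if "world_to_cam" in p: W=np.array(p["world_to_cam"])
    else:
        T=np.eye(4);T[:3,:3]=R.from_rotvec(st["tool_rot"]).as_matrix();T[:3,3]=st["position"]
        W=np.linalg.inv(T@np.array(p["tool_from_camera"]))
    return K,D,W
def proj(c,P):
    K,D,W=c
    return cv2.projectPoints(np.asarray(P,float).reshape(-1,1,3),cv2.Rodrigues(W[:3,:3])[0],W[:3,3],K,D)[0].reshape(-1,2)
def unproj(c,px,z):
    K,D,W=c
    u=cv2.undistortPoints(np.asarray(px,float).reshape(-1,1,2),K,D).reshape(-1,2)
    d=np.c_[u,np.ones(len(u))]@W[:3,:3]; o=-W[:3,:3].T@W[:3,3]
    return o+d*((z-o[2])/d[:,2])[:,None]
def pose(x,y,yaw,P,z=0):
    P=np.asarray(P,float);c,s=np.cos(yaw),np.sin(yaw)
    return np.c_[x+c*P[:,0]-s*P[:,1],y+s*P[:,0]+c*P[:,1],z+P[:,2]]
E
python3 - <<'E'
from station import arm
import cv2,numpy as np
from h import *
ims={}
for n in ["scene","side"]:
    p=arm.read_camera(n);c=cam(p);ims[n]=p
    for l in ["jig","plate_a","plate_b","plate_c","beaker","bottle","tube_rack","driver"]:
        for m in arm.masks_of(p,l)[:7]:
            if m["p"]<.3: continue
            v,u=np.nonzero(m["mask"]); bgr=p["img"][m["mask"]].mean(0).astype(int)
            print(n,l,round(m["p"],2),np.round([u.mean(),v.mean()]),bgr,unproj(c,[[u.mean(),v.mean()]],0.012).round(3)[0])
            if l=="jig" or l=="plate_a": np.save(f"m_{n}_{l}_{int(u.mean())}.npy",m["mask"])
s=ims["scene"]["img"];d=ims["side"]["img"]
def z(i,u,v,w=33):return cv2.resize(i[v-w:v+w,u-w:u+w],(264,264),interpolation=cv2.INTER_CUBIC)
cv2.imwrite("pics/crops.png",np.vstack([np.hstack([z(s,202,233),z(s,431,193),z(s,220,194)]),np.hstack([z(d,354,298),z(d,300,290),z(d,293,150)])]))
cv2.imwrite("pics/jig0.png",np.hstack([cv2.resize(s[180:280,260:360],(400,400),interpolation=cv2.INTER_CUBIC),cv2.resize(d[170:270,290:390],(400,400),interpolation=cv2.INTER_CUBIC)]))
E
```

```text
scene jig 0.75 [312. 219.] [ 96 100 104] [ 0.549 -0.025  0.012]
scene plate_a 0.89 [219. 195.] [101 104 109] [ 0.458 -0.311  0.012]
scene plate_a 0.69 [430. 195.] [42 43 46] [0.45  0.335 0.012]
scene plate_a 0.66 [198. 156.] [91 46 25] [ 0.285 -0.41   0.012]
scene plate_a 0.61 [202. 233.] [38 38 40] [ 0.603 -0.336  0.012]
scene plate_a 0.59 [234. 284.] [99 53 32] [ 0.764 -0.224  0.012]
scene plate_a 0.56 [356. 282.] [105  53  27] [0.755 0.095 0.012]
scene plate_b 0.89 [219. 195.] [101 104 109] [ 0.458 -0.311  0.012]
scene plate_b 0.69 [430. 195.] [42 43 46] [0.45  0.335 0.012]
scene plate_b 0.66 [198. 156.] [91 46 25] [ 0.285 -0.41   0.012]
scene plate_b 0.61 [202. 233.] [38 38 40] [ 0.603 -0.336  0.012]
scene plate_b 0.59 [234. 284.] [99 53 32] [ 0.764 -0.224  0.012]
scene plate_b 0.56 [356. 282.] [105  53  27] [0.755 0.095 0.012]
scene plate_c 0.89 [219. 195.] [101 104 109] [ 0.458 -0.311  0.012]
scene plate_c 0.69 [430. 195.] [42 43 46] [0.45  0.335 0.012]
scene plate_c 0.66 [198. 156.] [91 46 25] [ 0.285 -0.41   0.012]
scene plate_c 0.61 [202. 233.] [38 38 40] [ 0.603 -0.336  0.0
[... 1210 characters left out ...]
ide plate_b 0.77 [354. 298.] [79 82 88] [ 0.592 -0.348  0.012]
side plate_b 0.71 [293. 147.] [69 72 75] [0.445 0.334 0.012]
side plate_c 0.97 [230. 331.] [125  90  84] [ 0.277 -0.424  0.012]
side plate_c 0.91 [406. 261.] [128  91  85] [ 0.756 -0.237  0.012]
side plate_c 0.91 [382. 187.] [127  85  75] [0.746 0.084 0.012]
side plate_c 0.77 [354. 298.] [79 82 88] [ 0.592 -0.348  0.012]
side plate_c 0.71 [293. 147.] [69 72 75] [0.445 0.334 0.012]
side beaker 0.8 [377. 208.] [127 132 134] [ 0.711 -0.017  0.012]
side bottle 0.77 [333. 140.] [81 87 99] [0.601 0.371 0.012]
side tube_rack 0.59 [292. 162.] [ 80  91 107] [0.44  0.238 0.012]
side driver 0.68 [278. 251.] [85 88 94] [ 0.394 -0.18   0.012]
```

View pics/crops.png

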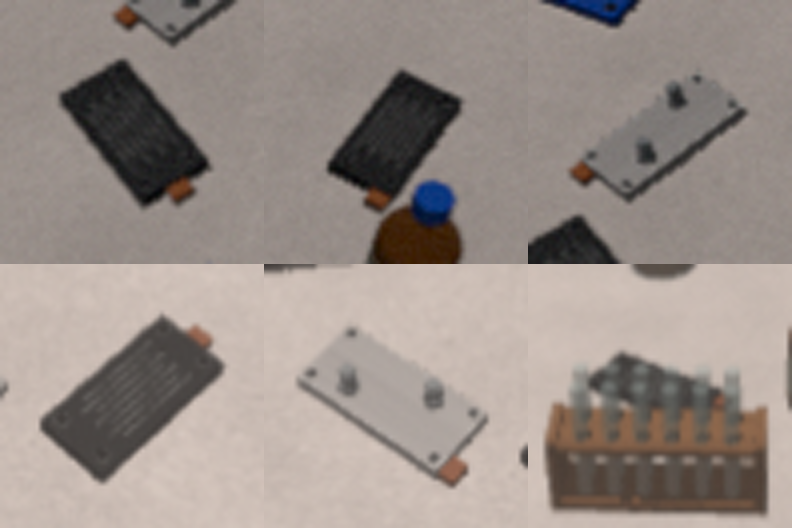

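View pics/jig0.png

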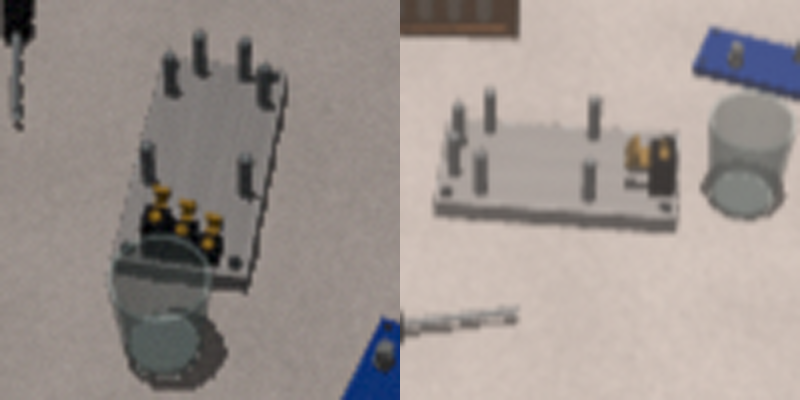

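```bash
cat > fit.py <<'E'
from h import *
from scipy.optimize import minimize, least_squares
def boxpts(x0,x1,y0,y1,z0,z1): return [(x,y,z) for x in(x0,x1) for y in (y0,y1) for z in (z0,z1)]
TY={"a":.018,"b":0,"c":-.018}
def plate_parts(k):
    t=TY[k]; L=[boxpts(-.06,.06,-.028,.028,0,.012),boxpts(.06,.072,t-.008,t+.008,0,.008)]
    if k=="c": 
        for x,y in((-.026,-.013),(.026,.013)):
            L.append([(x+.007*np.cos(a),y+.007*np.sin(a),z) for a in np.arange(0,6.2,.5) for z in(.012,.032)])
    return L
def render(c,q,k,S=4,z=0,shape=(400,640)):
    m=np.zeros((shape[0]*S,shape[1]*S),np.uint8)
    for P in plate_parts(k):
        h=cv2.convexHull(((proj(c,pose(*q,P,z))+.5)*S-.5).astype(np.float32))
        cv2.fillConvexPoly(m,np.round(h*16).astype(np.int32),1,shift=4)
    return cv2.resize(m.astype(np.float32),(shape[1],shape[0]),interpolation=cv2.INTER_AREA)
def fit(views,q0,k,z=0):
    def cost(d):
        q=np.array(q0)+d*[.001,.001,.01]; s=0
        for c,m in views:
            r=render(c,q,k,z=z); s+=np.minimum(r,m).sum()/np.maximum(r,m).sum()
        return -s/len(views)
    r=minimize(cost,np.zeros(3),method="Nelder-Mead",options=dict(initial_simplex=np.array([[0,0,0],[8,0,0],[0,8,0],[0,0,8.]]),xatol=.05,fatol=1e-4))
    return np.array(q0)+r.x*[.001,.001,.01],-r.fun
E
python3 - <<'E'
from station import arm
from fit import *
P={n:arm.read_camera(n) for n in["scene","side"]}
C={n:cam(p) for n,p in P.items()}
# jig
J=np.array([(-.065,-.017),(-.065,.017),(-.042,-.035),(-.042,.035),(.042,-.035),(.042,.035)])
s=np.array([(200,32),(245,40),(170,55),(265,67),(148,145),(245,158)])/4.+[260,180]
d=np.array([(55,135),(59,105),(80,152),(90,92),(188,165),(195,100)])/4.+[290,170]
J3=np.c_[J,np.full(6,.065)]
f=lambda q:np.r_[proj(C["scene"],pose(*q,J3))-s,proj(C["side"],pose(*q,J3))-d].ravel()
r=least_squares(f,[.55,-.03,-.1]);print("jig",r.x.round(4),np.abs(r.fun).max())
side={"a":None,"b":(354,298),"c":(300,290)};sc={"a":(430,195),"b":(202,233),"c":(219,195)}
dirs={"a":((431,193),(378/4+398-65.5,0))}
M={n:[m["mask"] for m in arm.masks_of(p,"plate_a")+arm.masks_of(p,"plate_b")] for n,p in P.items()}
def near(n,u):
    b=None
    for m in M[n]:
        v=np.argwhere(m).mean(0)[::-1]
        if np.hypot(*(v-u))<8: return m.astype(np.float32)
q0={"a":(.45,.335,-.5),"b":(.60,-.338,.6),"c":(.458,-.311,-.8)}
# initial yaw from tab pixel in scene crop
tabpx={"a":(398+378/4-264/4,160+198/4),"b":(169+180/4,200+190/4),"c":(187+(582-528)/4,161+173/4)}
for k in "abc":
    ctr=unproj(C["scene"],[sc[k]],.012)[0];t=unproj(C["scene"],[tabpx[k]],.008)[0]
    yaw=np.arctan2(*(t-ctr)[1::-1])-np.arctan2(TY[k],.066)
    vs=[(C["scene"],near("scene",sc[k]))]
    if side[k] is not None:
        m=near("side",side[k])
        if m is not None: vs.append((C["side"],m))
    best=[(kk,)+fit(vs,(ctr[0],ctr[1],yaw),kk) for kk in ("abc" if k!="c" else "c")]
    for kk,q,i in best: print(k,"as",kk,len(vs),q.round(4),round(i,3))
for n,z in(("bottle",0),("beaker",0)):
  for cn in P:
    b=arm.search_frame(P[cn],n)
    if b: 
        x=b[0]["box"];px=(x[0]*640,(x[1]+x[3]/2)*400)
        print(n,cn,unproj(C[cn],[px],0).round(3))
E
```

```text
jig [ 0.5407 -0.0267 -0.1631] 2.5224356230450553
a as a 1 [ 0.4391  0.341  -0.6061] 0.931
a as b 1 [ 0.4392  0.3413 -0.5897] 0.894
a as c 1 [ 0.4398  0.3405 -0.6046] 0.886
b as a 2 [ 0.5944 -0.3426  0.7101] 0.901
b as b 2 [ 0.5949 -0.3421  0.7129] 0.938
b as c 2 [ 0.5952 -0.3416  0.7119] 0.899
c as c 2 [ 0.4484 -0.3114 -0.7162] 0.906
bottle scene [[0.631 0.324 0.   ]]
bottle side [[0.435 0.156 0.   ]]
beaker scene [[ 0.731 -0.049  0.   ]]
beaker side [[ 0.708 -0.07  -0.   ]]
```

```bash
cat > go.py <<'E'
from station import arm
from h import *
import sys
# usage: go.py x y z yawx_deg [tilt]  -> shift in current tool axes (mm) and turn about tool axes (deg, units)
def rot(yaw,pitch=0):
    a=np.radians(yaw); X=np.array([np.cos(a),np.sin(a),0]);Z=np.array([0,0,-1.]);Y=np.cross(Z,X)
    return np.c_[X,Y,Z]@R.from_rotvec([np.radians(pitch),0,0]).as_matrix()
if __name__=="__main__":
    x,y,z,yaw=map(float,sys.argv[1:5]); pit=float(sys.argv[5]) if len(sys.argv)>5 else 0
    s=arm.get_state();T=R.from_rotvec(s["tool_rot"]).as_matrix()
    d=np.array([x,y,z])-s["position"]
    dR=R.from_matrix(T.T@rot(yaw,pit)).as_rotvec()
    print("t",round(s["t"],2),"pos",s["position"].round(4),"F",s["ft_force"].round(1),"w",round(s["grip_width"]*1000,1),"j6",s["joint_pos"][5].round(2))
    print("shift mm now-axes",(T.T@d*1000).round(1),"after-turn axes",(rot(yaw,pit).T@d*1000).round(1),"turn units",(np.degrees(dR)/8).round(2))
E
python3 - <<'E'
from station import arm
from fit import *
P={n:arm.read_camera(n) for n in["scene","side"]}
C={n:cam(p) for n,p in P.items()}
V=[]
for n in P:
    m=arm.masks_of(P[n],"tube_rack")
    V.append((C[n],m[0]["mask"].astype(np.float32)))
B=boxpts(-.03,.03,-.095,.095,0,.1)
def cost(d):
    s=0
    for c,m in V:
        r=np.zeros((400,640),np.uint8);h=cv2.convexHull(proj(c,pose(.42+d[0]*.01,.2+d[1]*.01,d[2]*.1,B)).astype(np.float32))
        cv2.fillConvexPoly(r,np.round(h*16).astype(np.int32),1,shift=4);s-=np.minimum(r,m).sum()/np.maximum(r,m).sum()
    return s/2
for y0 in(0,.1,15.7):
    r=minimize(cost,[0,0,y0],method="Nelder-Mead",options=dict(initial_simplex=[[0,0,y0],[3,0,y0],[0,3,y0],[0,0,y0+2]]));print(.42+r.x[0]*.01,.2+r.x[1]*.01,r.x[2]*.1,r.fun)
E
python3 go.py .439 .341 .24 55.3
```

```text
0.44033252085930075 0.19066095686863826 1.479084358432755 -0.8618748784065247
0.44122401043230436 0.18993677650262691 1.487964804734666 -0.8590407967567444
0.44096244993015254 0.19049333006662647 1.482281326010403 -0.8604165315628052
t 1.75 pos [0.1982 0.5398 0.2483] F [ 0.4 -0.1  0.7] w 85.4 j6 -0.07
shift mm now-axes [-103.6  294.6    8.3] after-turn axes [-26.3 311.2   8.3] turn units [0.   0.   1.82]
```

>>> arm_command(
  series="0 50 0 0 0 0.91 82; 0 50 0 0 0 0.91 82; -4 50 0 0 0 0 82; -4 50 0 0 0 0 82; -4 50 0 0 0 0 82; -4 50 0 0 0 0 82; -4 40 0 0 0 0 82; 0 0 0 0 0 0 82",
  newtons=60,
)

```text
t: 2.75
position: [0.4834, 0.3413, 0.2482]
tool_rot: [-2.785, -1.45, -0.005]
ft_force: [-0.4, 0.5, 0.7]
grip_width: 0.0702
```

```bash
cat > wl.py <<'E'
from station import arm
from fit import *
import sys
# wl.py k x y yaw name : wrist look, fit plate k from guess
def look(k,q,name,z=0):
    st=arm.get_state();p=arm.read_camera("wrist");c=cam(p,st)
    pr=proj(c,pose(*q,[(0,0,0)],z))[0]
    ms=arm.masks_of(p,"plate_"+k)
    img=p["img"].copy();best=None
    for m in ms:
        v=np.argwhere(m["mask"]).mean(0)[::-1]
        print("mask",round(m["p"],2),v.round(),"expected",pr.round())
        if best is None and np.hypot(*(v-pr))<60: best=m["mask"]
    if best is not None:
        qf,i=fit([(c,best.astype(np.float32))],q,k,z)
        print("FIT",k,qf.round(4),"yawdeg",np.degrees(qf[2]).round(1),"iou",round(i,3))
        m=(render(c,qf,k,z=z)>.5).astype(np.uint8)
        cv2.drawContours(img,cv2.findContours(m,0,1)[0],-1,(0,255,0),1)
    cv2.imwrite("pics/"+name+".png",img);np.savez("last.npz",img=p["img"],pos=st["position"],rot=st["tool_rot"])
if __name__=="__main__":
    look(sys.argv[1],[float(a) for a in sys.argv[2:5]],sys.argv[5])
E
python3 go.py .439 .341 .05 55.3; python3 wl.py a .439 .341 -.606 wa1
```

```text
t 2.75 pos [0.4834 0.3413 0.2482] F [-0.4  0.5  0.7] w 70.2 j6 -0.42
shift mm now-axes [-26.5 -36.2 198.1] after-turn axes [-25.5 -36.3 198.2] turn units [ 0.   -0.03 -0.04]
mask 0.93 [  8. 379.] expected [300. 149.]
mask 0.56 [297. 150.] expected [300. 149.]
mask 0.56 [357. 274.] expected [300. 149.]
FIT a [ 0.4398  0.3371 -0.6227] yawdeg -35.7 iou 0.979
```

View pics/wa1.png

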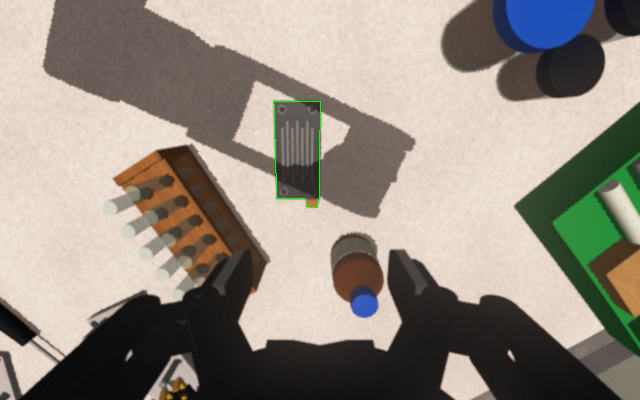

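```bash
python3 go.py .4398 .3371 .03 54.3
```

```text
t 2.85 pos [0.4811 0.343  0.2482] F [-1.1  0.4 -0.7] w 70.0 j6 -0.42
shift mm now-axes [-29.2 -30.2 218.1] after-turn axes [-28.9 -30.1 218.2] turn units [-0.01 -0.02  0.1 ]
```

>>> arm_command(
  series="-15 -2 40 0 0 0.1 82; -14 0 50 0 0 0 82; 0 0 20 0 0 0 82; 0 0 0 0 0 0 82; 0 0 0 0 0 0 82",
)

```text
t: 3.48
position: [0.4588, 0.3262, 0.1377]
tool_rot: [-2.785, -1.441, -0.01]
ft_force: [0.2, 0.7, -0.1]
grip_width: 0.0701
```

```bash
python3 wl.py a .4398 .3371 -.6227 wa2;  python3 go.py .4398 .3371 .03 54.3
```

```text
mask 0.56 [318. 174.] expected [318. 175.]
FIT a [ 0.4402  0.337  -0.6214] yawdeg -35.6 iou 0.977
t 3.58 pos [0.4594 0.3262 0.1381] F [ 0.3  0.2 -0.5] w 70.0 j6 -0.42
shift mm now-axes [ -3.4 -22.1 108.1] after-turn axes [ -2.6 -22.2 108.1] turn units [-0.01 -0.07  0.05]
```

View pics/wa2.png

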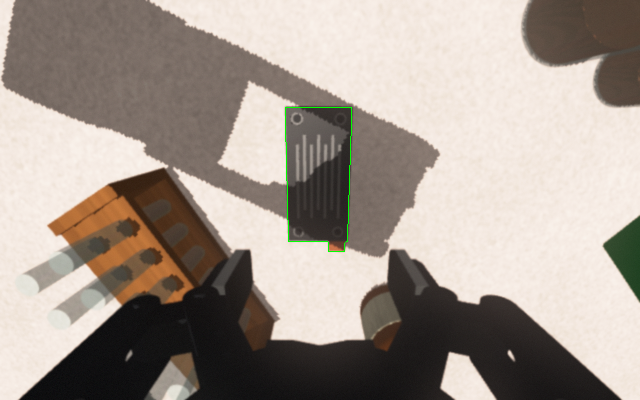

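>>> arm_command(
  series="-2 -12 10 0 -0.05 0.05 82; -1 -11 35 0 0 0 82; 0 0 40 0 0 0 82; 0 0 10 0 0 0 82; 0 0 6 0 0 0 82; 0 0 0 0 0 0 82",
)

```text
t: 4.32
position: [0.4402, 0.3421, 0.0389]
tool_rot: [-2.792, -1.43, -0.017]
ft_force: [0.5, 0.3, -0.8]
grip_width: 0.0703
```

```bash
python3 go.py .4402 .337 .016 54.4
```

```text
t 4.33 pos [0.4402 0.3421 0.0389] F [ 0.5  0.3 -0.8] w 70.3 j6 -0.37
shift mm now-axes [-4.4  3.  22.8] after-turn axes [-4.2  3.  22.9] turn units [ 0.01 -0.08 -0.02]
```

>>> arm_command(
  series="-4 3 6 0 -0.08 0 82; 0 0 6 0 0 0 82; 0 0 4 0 0 0 82; 0 0 0 0 0 0 82",
)

```text
t: 4.82
position: [0.4423, 0.3376, 0.0242]
tool_rot: [2.796, 1.43, 0.008]
ft_force: [0.1, -0.5, -0.6]
grip_width: 0.0704
```

```bash
python3 go.py .4402 .337 .016 54.4
```

```text
t 4.83 pos [0.4423 0.3376 0.0242] F [ 0.1 -0.5 -0.6] w 70.4 j6 -0.37
shift mm now-axes [-1.8 -1.4  8.2] after-turn axes [-1.7 -1.3  8.2] turn units [ 0.02 -0.03 -0.03]
```

>>> arm_command(
  series="-2 -1 4 0 0 0 82; 0 0 2 0 0 0 82; 0 0 2 0 0 0 82; 0 0 0 0 0 0 82",
)

```text
t: 5.32
position: [0.4402, 0.3366, 0.0157]
tool_rot: [2.796, 1.43, 0.008]
ft_force: [0.5, -0.5, -0.3]
grip_width: 0.0702
```

```bash
python3 go.py .4402 .337 .014 54.4
```

```text
t 5.33 pos [0.4402 0.3366 0.0157] F [ 0.5 -0.5 -0.3] w 70.2 j6 -0.37
shift mm now-axes [ 0.3 -0.2  1.7] after-turn axes [ 0.3 -0.2  1.7] turn units [ 0.02 -0.03 -0.03]
```

>>> arm_command(
  series="0 0 0 0 0 0 70; 0 0 0 0 0 0 60; 0 0 0 0 0 0 55; 0 0 0 0 0 0 55; 0 0 0 0 0 0 55; 0 0 0 0 0 0 55",
  newtons=60,
)

```text
t: 6.08
position: [0.4405, 0.3369, 0.0163]
tool_rot: [2.796, 1.431, 0.01]
ft_force: [-1.0, -0.1, 1.2]
grip_width: 0.0542
```

>>> arm_command(
  series="0 0 0 0 0 0 30; 0 0 -6 0 0 0 30; 0 0 -15 0 0 0 30; 0 0 -10 0 0 0 30",
)

```text
t: 6.58
position: [0.4394, 0.3362, 0.048]
tool_rot: [2.796, 1.43, 0.005]
ft_force: [0.2, 0.4, -1.2]
grip_width: 0.054
```

Run:
```python
from station import arm
from h import *
s=arm.get_state();print(s["position"],s["ft_force"],s["grip_width"])
p=arm.read_camera("wrist");cv2.imwrite("pics/wa3.png",p["img"])
```

```text
[0.43942933 0.33616195 0.04801852] [ 0.22935315  0.42433068 -1.24388193] 0.054031908876806624
```

View pics/wa3.png

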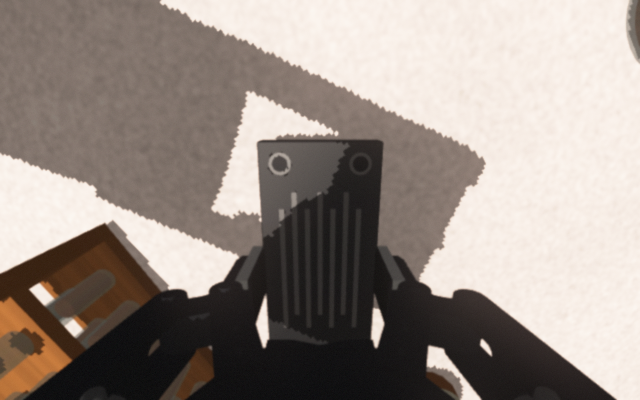

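```bash
python3 go.py .649 -.0445 .25 80.7
```

```text
t 6.62 pos [0.44   0.3366 0.0492] F [ 0.4  0.4 -1. ] w 54.2 j6 -0.37
shift mm now-axes [-185.9  393.1 -200.5] after-turn axes [-342.3  267.8 -200.8] turn units [ 0.03 -0.03 -3.31]
```

>>> arm_command(
  series="0 0 -50 0 0 0 30; 0 0 -50 0 0 0 30; 0 0 -50 0 0 -0.8 30; 0 0 -50 0 0 -0.8 30; 0 0 0 0 0 -0.85 30; 0 0 0 0 0 -0.85 30; -42 33 0 0 0 0 30; -42 33 0 0 0 0 30; -42 33 0 0 0 0 30; -42 33 0 0 0 0 30; -42 33 0 0 0 0 30; -42 33 0 0 0 0 30; -42 33 0 0 0 0 30; -30 28 0 0 0 0 30; 0 0 0 0 0 0 30; 0 0 0 0 0 0 30",
)

```text
t: 8.62
position: [0.651, -0.0326, 0.2626]
tool_rot: [2.375, 2.053, 0.022]
ft_force: [-0.3, 0.6, -1.8]
grip_width: 0.0537
```

```bash
cat > shot.py <<'E'
from station import arm
from fit import *
import sys
st=arm.get_state();p=arm.read_camera(sys.argv[2] if len(sys.argv)>2 else "wrist")
cv2.imwrite("pics/"+sys.argv[1]+".png",p["img"])
np.savez("shot_"+sys.argv[1]+".npz",img=p["img"],pos=st["position"],rot=st["tool_rot"])
E
python3 go.py .649 -.0445 .25 80.7; python3 shot.py j1
```

```text
t 8.62 pos [ 0.651  -0.0326  0.2626] F [-0.3  0.6 -1.8] w 53.7 j6 -1.55
shift mm now-axes [-12.2  -0.4  12.5] after-turn axes [-12.1  -0.1  12.6] turn units [ 0.08 -0.07  0.12]
```

View pics/j1.png

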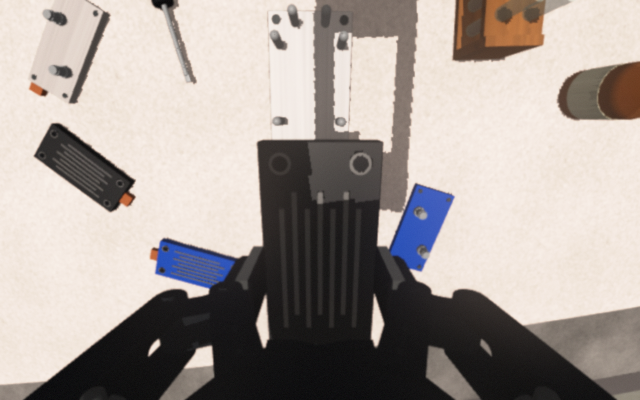

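Run:
```python
import cv2
i=cv2.imread("pics/j1.png")[0:145,250:375]
cv2.imwrite("pics/j1c.png",cv2.resize(i,None,fx=4,fy=4,interpolation=cv2.INTER_CUBIC))
```

```text
(no output)
```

View pics/j1c.png

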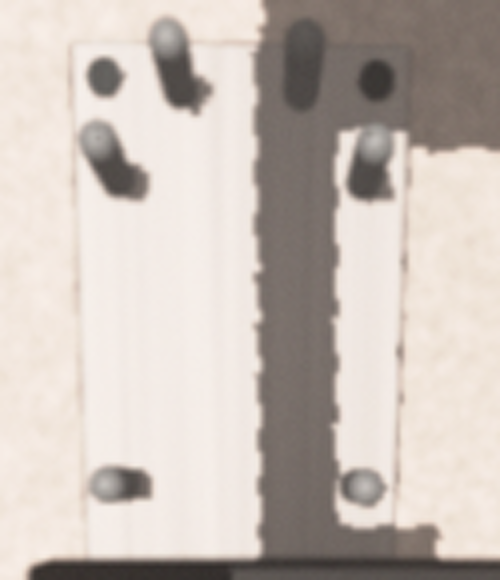

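```bash
cat > jigfit.py <<'E'
from fit import *
def jigfit(npz,crop,pts,s=4):
    from station import arm
    d=np.load(npz);p=arm.read_camera("wrist");c=cam(p,dict(position=d["pos"],tool_rot=d["rot"]))
    X=np.array([k for k,_ in pts]);u=(np.array([v for _,v in pts])+.5)/s-.5+crop
    f=lambda q:(proj(c,pose(*q,X))-u).ravel()
    r=least_squares(f,[.54,-.027,-.163],loss="soft_l1");print("jig",r.x.round(4),"deg",np.degrees(r.x[2]).round(2));print(r.fun.reshape(-1,2).round(1).tolist())
E
python3 - <<'E'
from jigfit import *
jigfit("shot_j1.npz",[250,0],[((-.065,-.017,.06),(166,38)),((-.065,.017,.06),(304,38)),((-.042,-.035,.06),(99,140)),((-.042,.035,.06),(374,144)),((.042,-.035,.06),(108,484)),((.042,.035,.06),(362,487)),((-.078,-.048,.02),(72,45)),((-.078,.048,.02),(412,45))])
E
```

```text
jig [ 0.5399 -0.0285 -0.1564] deg -8.96
[[0.5, 0.5], [0.2, 0.9], [-0.3, 0.2], [0.1, 0.1], [-0.3, -0.1], [0.6, -0.1], [-1.0, -1.7], [0.1, -0.5]]
```

```bash
python3 go.py .5399 -.0285 .115 81.04
```

```text
t 8.72 pos [ 0.651  -0.032   0.2628] F [-0.1  0.  -1.6] w 53.9 j6 -1.55
shift mm now-axes [ -13.8 -112.2  146.4] after-turn axes [ -13.8 -110.3  147.8] turn units [ 0.09 -0.06  0.09]
```

>>> arm_command(
  series="-6 -40 10 0.09 -0.06 0.09 30; -6 -40 40 0 0 0 30; -2 -30 45 0 0 0 30; 0 0 40 0 0 0 30; 0 0 8 0 0 0 30; 0 0 0 0 0 0 30; 0 0 0 0 0 0 30",
)

```text
t: 9.6
position: [0.538, -0.022, 0.1216]
tool_rot: [2.374, 2.049, 0.012]
ft_force: [0.3, -0.3, -0.9]
grip_width: 0.0543
```

```bash
python3 go.py .5399 -.0285 .115 81.04; python3 shot.py j2;python3 - <<'E'
import cv2
i=cv2.imread("pics/j2.png")[60:260,220:420]
cv2.imwrite("pics/j2c.png",cv2.resize(i,None,fx=3,fy=3,interpolation=cv2.INTER_CUBIC))
E
```

```text
t 9.6 pos [ 0.538  -0.022   0.1216] F [ 0.3 -0.3 -0.9] w 54.3 j6 -1.55
shift mm now-axes [-6.2  2.7  6.7] after-turn axes [-6.1  2.9  6.6] turn units [ 0.07 -0.01  0.07]
```

View pics/j2.png

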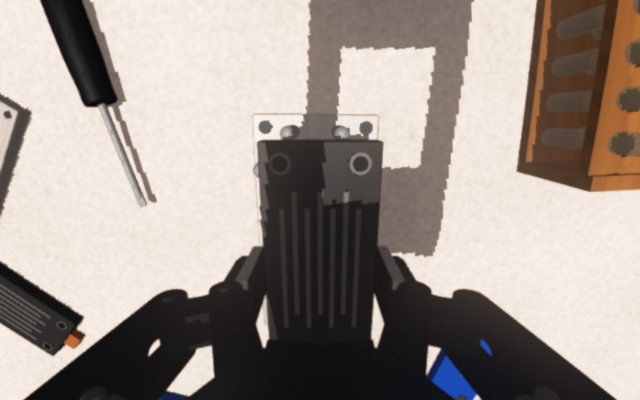

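View pics/j2c.png

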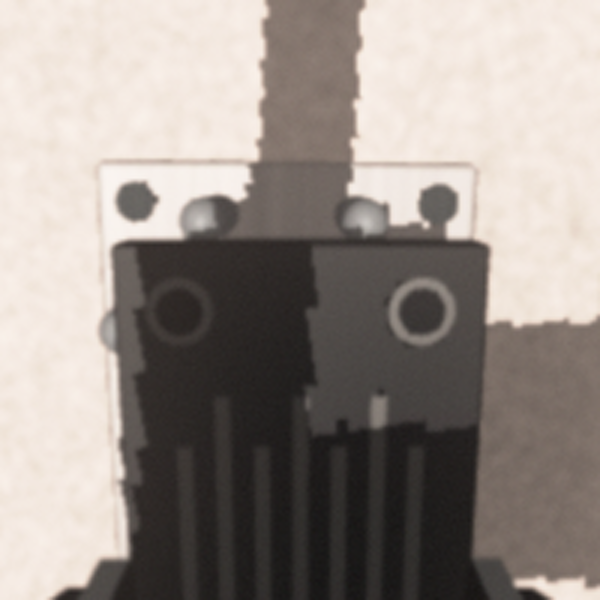

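```bash
python3 - <<'E'
from jigfit import *
jigfit("shot_j2.npz",[220,60],[((-.065,-.017,.06),(205,217)),((-.065,.017,.06),(362,217)),((-.078,-.048,.02),(100,162)),((-.078,.048,.02),(475,163))],3)
from station import arm
d=np.load("shot_j2.npz");p=arm.read_camera("wrist");c=cam(p,dict(position=np.zeros(3),tool_rot=np.zeros(3)))
# in tool frame: plate top plane z_tool = .0163-.012
u=(np.array([(115,243),(489,241)])+.5)/3-.5+[220,60]
print(unproj(c,u,.0043)*1000)
E
python3 go.py .5399 -.0285 .115 81.04
```

```text
jig [ 0.5399 -0.0278 -0.1494] deg -8.56
[[-0.8, 0.8], [1.1, 0.9], [-2.0, -1.0], [1.3, -1.0]]
[[-29.16963431 -61.42977106   4.3       ]
 [ 25.7090557  -61.72851607   4.3       ]]
t 9.75 pos [ 0.538  -0.0223  0.1215] F [-0.7 -0.  -1.9] w 53.8 j6 -1.55
shift mm now-axes [-5.9  2.7  6.5] after-turn axes [-5.8  2.9  6.5] turn units [ 0.07 -0.01  0.07]
```

```bash
cat > joint.py <<'E'
from fit import *
import json
p0=json.load(open("wcam.json"))
D1=[((-.065,-.017,.06),(166,38)),((-.065,.017,.06),(304,38)),((-.042,-.035,.06),(99,140)),((-.042,.035,.06),(374,144)),((.042,-.035,.06),(108,484)),((.042,.035,.06),(362,487)),((-.078,-.048,.02),(72,45)),((-.078,.048,.02),(412,45))]
D2=[((-.065,-.017,.06),(205,217)),((-.065,.017,.06),(362,217)),((-.078,-.048,.02),(100,162)),((-.078,.048,.02),(475,163))]
def px(L,s,o): return np.array([k for k,_ in L]),(np.array([v for _,v in L])+.5)/s-.5+o
S=[("shot_j1.npz",)+px(D1,4,[250,0]),("shot_j2.npz",)+px(D2,3,[220,60])]
E=(np.array([(115,243),(489,241)])+.5)/3-.5+[220,60]
def c_of(pos,rot,dz,rx=0,ry=0):
    q=dict(p0);T=np.array(p0["tool_from_camera"]);T[2,3]+=dz
    T[:3,:3]=T[:3,:3]@R.from_rotvec([rx,ry,0]).as_matrix();q["tool_from_camera"]=T
    return cam(q,dict(position=pos,tool_rot=rot))
def f(v):
    x,y,yaw,dz,px_,py_,ph,rx,ry=v;o=[]
    for n,X,u in S:
        d=np.load(n);o.append((proj(c_of(d["pos"],d["rot"],dz,rx,ry),pose(x,y,yaw,X))-u).ravel())
    X=pose(px_,py_,ph,[(-.028,-.06,.0043),(.028,-.06,.0043)])
    o.append((proj(c_of(np.zeros(3),np.zeros(3),dz,rx,ry),X)-E).ravel())
    o.append([rx/.02,ry/.02,dz/.003])
    return np.concatenate(o)
r=least_squares(f,[.54,-.028,-.155,0,0,0,0,0,0],x_scale=[.01]*9);v=r.x
print("jig",v[:3].round(4),"dz",v[3].round(4),"plate in tool",(v[4:6]*1000).round(2),np.degrees(v[6]).round(2),"rot",v[7:].round(4));print(r.fun.round(1))
a=v[2]; Yaw=90+np.degrees(a); 
# TCP target: tool x=jig y, tool y=jig x
ex=np.array([-np.sin(a),np.cos(a)]);ey=np.array([np.cos(a),np.sin(a)])
print("target",(v[:2]-ex*v[4]-ey*v[5]).round(4),Yaw)
E
python3 - <<'E'
from station import arm
import json
p=arm.read_camera("wrist");json.dump({k:(v.tolist() if hasattr(v,"tolist") else v) for k,v in p.items() if k!="img"},open("wcam.json","w"))
E
python3 joint.py
```

```text
jig [ 0.5402 -0.0281 -0.1544] dz -0.0026 plate in tool [-1.25 -1.19] -0.32 rot [-0.0018  0.001 ]
[ 0.7  1.   0.2  1.4  0.1  0.5 -0.1  0.3  0.2 -0.4  0.6 -0.6 -0.6 -1.3
 -0.1 -0.3 -0.5  0.4  0.6  0.9 -1.3 -1.4  0.5 -0.7 -0.   0.   0.   0.
 -0.1  0.1 -0.9]
target [ 0.5415 -0.0271] 81.15447917155178
```

```bash
python3 go.py .5420 -.0272 .100 81.15 -3.5
```

```text
t 9.8 pos [ 0.5377 -0.0224  0.1213] F [ 0.1 -0.4 -0.9] w 54.0 j6 -1.55
shift mm now-axes [-4.2  4.8 21.3] after-turn axes [-4.1  3.7 21.5] turn units [-0.37 -0.01  0.05]
```

>>> arm_command(
  series="-4 4 6 -0.37 0 0.05 30; 0 0 6 0 0 0 30; 0 0 6 0 0 0 30; 0 0 0 0 0 0 30",
)

```text
t: 10.3
position: [0.5438, -0.0274, 0.1042]
tool_rot: [2.351, 2.012, 0.067]
ft_force: [0.3, -0.5, -2.2]
grip_width: 0.0539
```

```bash
python3 go.py .5420 -.0272 .060 81.15 -3.5
```

```text
t 10.3 pos [ 0.5438 -0.0274  0.1042] F [ 0.3 -0.5 -2.2] w 53.9 j6 -1.54
shift mm now-axes [-0.1 -4.6 44. ] after-turn axes [-0.  -4.5 44. ] turn units [ 0.02 -0.02 -0.  ]
```

>>> arm_command(
  series="0 -2 2 0 0 0 30; 0 -0.6 10 0 0 0 30; 0 -0.6 10 0 0 0 30; 0 -0.6 10 0 0 0 30; 0 0 0 0 0 0 30",
)

```text
t: 10.92
position: [0.5421, -0.027, 0.0693]
tool_rot: [2.351, 2.013, 0.065]
ft_force: [-0.5, -0.7, -1.5]
grip_width: 0.0538
```

```bash
python3 go.py .5420 -.0272 .045 81.15 -3.5; python3 shot.py j3;python3 - <<'E'
import cv2
i=cv2.imread("pics/j3.png")[60:260,220:420]
cv2.imwrite("pics/j3c.png",cv2.resize(i,None,fx=3,fy=3,interpolation=cv2.INTER_CUBIC))
E
```

```text
t 10.93 pos [ 0.5421 -0.027   0.0693] F [-0.5 -0.7 -1.5] w 53.8 j6 -1.54
shift mm now-axes [-0.3 -1.5 24.2] after-turn axes [-0.3 -1.5 24.2] turn units [ 0.01 -0.02 -0.  ]
```

View pics/j3c.png

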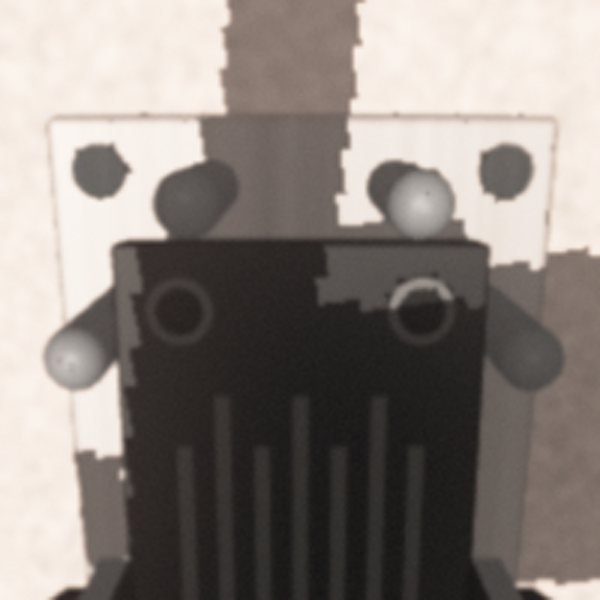

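>>> arm_command(
  series="0 -0.5 8 0 0 0 30; 0 -0.5 8 0 0 0 30; 0 -0.3 5 0 0 0 30; 0 0 0 0 0 0 30",
)

```text
t: 11.48
position: [0.543, -0.027, 0.0475]
tool_rot: [2.35, 2.012, 0.067]
ft_force: [0.3, 0.1, -1.6]
grip_width: 0.054
```

```bash
python3 go.py .5420 -.0272 .040 81.15 -3.5
```

```text
t 11.47 pos [ 0.543  -0.027   0.0475] F [ 0.3  0.1 -1.6] w 54.0 j6 -1.54
shift mm now-axes [-0.3 -1.4  7.4] after-turn axes [-0.3 -1.4  7.4] turn units [ 0.02 -0.02 -0.  ]
```

>>> arm_command(
  series="0 -0.4 3 0 0 0 30; 0 -0.3 2 0 0 0 30; 0 -0.1 1.5 0 0 0 30; 0 0 0 0 0 0 30",
)

```text
t: 11.98
position: [0.5415, -0.0267, 0.0412]
tool_rot: [2.35, 2.013, 0.066]
ft_force: [-1.4, 0.2, -1.1]
grip_width: 0.0542
```

```bash
python3 go.py .5420 -.0272 .040 81.15 -3.5; python3 shot.py s3 side;python3 - <<'E'
import cv2
i=cv2.imread("pics/s3.png")[160:240,280:400]
cv2.imwrite("pics/s3c.png",cv2.resize(i,None,fx=6,fy=6,interpolation=cv2.INTER_CUBIC))
E
```

```text
t 11.97 pos [ 0.5415 -0.0267  0.0412] F [-1.4  0.2 -1.1] w 54.2 j6 -1.54
shift mm now-axes [-0.4  0.5  1.2] after-turn axes [-0.4  0.5  1.2] turn units [ 0.01 -0.02 -0.  ]
```

View pics/s3c.png

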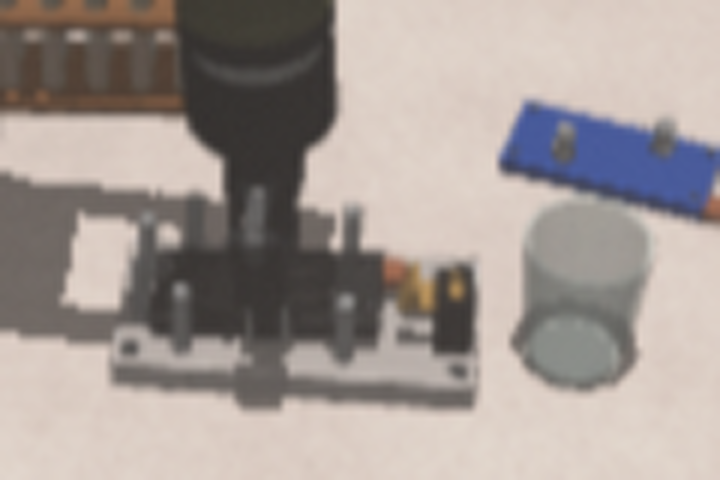

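Held, tilted, just at the leaf. Ease down further till contact.

>>> arm_command(
  series="0 0 1.2 0 0 0 30; 0 0 1 0 0 0 30; 0 0 0 0 0 0 30",
)

```text
t: 12.4
position: [0.5416, -0.0267, 0.0403]
tool_rot: [2.35, 2.013, 0.067]
ft_force: [-1.3, -0.0, -1.4]
grip_width: 0.054
```

```bash
python3 go.py .5420 -.0272 .038 81.15 -3.5
```

```text
t 12.4 pos [ 0.5416 -0.0267  0.0403] F [-1.3 -0.  -1.4] w 54.0 j6 -1.54
shift mm now-axes [-0.4  0.4  2.3] after-turn axes [-0.4  0.4  2.3] turn units [ 0.02 -0.02  0.  ]
```

>>> arm_command(
  series="0 0 2 0 0 0 30; 0 0 2 0 0 0 30; 0 0 0 0 0 0 30",
)

```text
t: 12.78
position: [0.5415, -0.0267, 0.0386]
tool_rot: [2.35, 2.013, 0.067]
ft_force: [-1.8, -0.1, 2.8]
grip_width: 0.0539
```

>>> arm_command(
  series="0 0 0 0 0 0 66; 0 0 0 0 0 0 75; 0 0 0 0 0 0 82; 0 0 0 0 0 0 82; 0 -1 -15 0 0 0 82; 0 -3 -50 0 0 0 82; 0 0 -20 0.44 0 0 82; 0 0 0 0 0 0 40; 0 0 0 0 0 0 0",
)

```text
t: 13.9
position: [0.5336, -0.0257, 0.1273]
tool_rot: [2.383, 2.041, 0.01]
ft_force: [-0.6, -1.1, -0.2]
grip_width: 0.034
```

```bash
python3 go.py .5420 -.0272 .12 81.15 0; python3 shot.py j4
```

```text
t 13.9 pos [ 0.5336 -0.0257  0.1273] F [-0.6 -1.1 -0.2] w 34.0 j6 -1.55
shift mm now-axes [-0.2  8.5  7.3] after-turn axes [-0.2  8.5  7.3] turn units [ 0.05 -0.02 -0.  ]
```

View pics/j4.png

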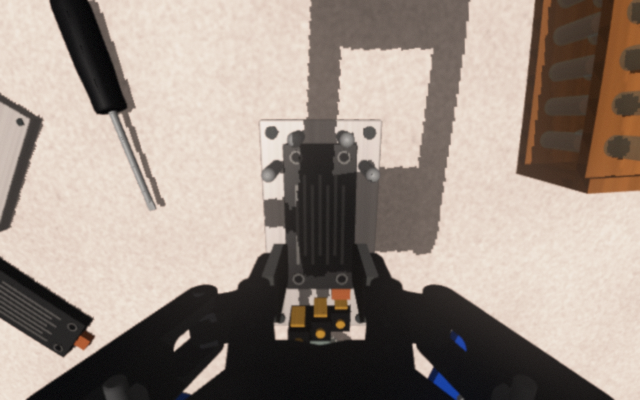

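```bash
python3 go.py .5908 -.0279 .07 81.15 0
```

```text
t 13.95 pos [ 0.5338 -0.0257  0.1272] F [ 0.6  0.1 -0.4] w 26.9 j6 -1.55
shift mm now-axes [ 6.5 56.3 57.6] after-turn axes [ 6.6 56.7 57.2] turn units [ 0.05 -0.02 -0.  ]
```

>>> arm_command(
  series="3 30 0 0.05 -0.02 0 0; 3 25 10 0 0 0 0; 0 0 30 0 0 0 0; 0 0 14 0 0 0 0; 0 0 0 0 0 0 0",
)

```text
t: 14.58
position: [0.5853, -0.0276, 0.067]
tool_rot: [-2.382, -2.04, 0.009]
ft_force: [-0.6, -1.1, 0.5]
grip_width: 0.0
```

```bash
python3 go.py .5908 -.0279 .06 81.15 0
```

```text
t 14.57 pos [ 0.5853 -0.0276  0.067 ] F [-0.6 -1.1  0.5] w 0.0 j6 -1.53
shift mm now-axes [0.6 5.5 6.9] after-turn axes [0.6 5.4 7. ] turn units [-0.06  0.01  0.  ]
```

>>> arm_command(
  series="0 5 4 0 0 0 0; 0 0 4 0 0 0 0; 0 0 3 0 0 0 0; 0 0 0 0 0 0 0",
)

```text
t: 15.08
position: [0.5912, -0.0286, 0.0571]
tool_rot: [-2.384, -2.041, 0.006]
ft_force: [0.3, -0.9, -0.2]
grip_width: 0.0001
```

>>> arm_command(
  series="0 0 3 0 0 0 0; 0 0 3 0 0 0 0; 0 0 3 0 0 0 0",
)

```text
t: 15.45
position: [0.592, -0.0286, 0.0498]
tool_rot: [-2.385, -2.042, 0.003]
ft_force: [-0.6, 0.7, 2.4]
grip_width: 0.0002
```

>>> arm_command(
  series="0 0 3 0 0 0 0; 0 0 3 0 0 0 0",
)

```text
t: 15.7
position: [0.5921, -0.0284, 0.0489]
tool_rot: [-2.386, -2.044, 0.001]
ft_force: [-6.8, 0.9, 30.4]
grip_width: -0.0003
```

>>> arm_command(
  series="0 0 0 0 0 0 0; 0 0 -10 0 0 0 0; 0 -20 -40 0 0 0 20; 0 -35 -30 0 0 0 60; 0 0 0 0 0 0 82; 0 0 0 0 0 0 82",
)

```text
t: 16.45
position: [0.5377, -0.0201, 0.1313]
tool_rot: [2.385, 2.043, 0.0]
ft_force: [0.7, 0.2, 0.1]
grip_width: 0.0694
```

```bash
python3 go.py .5420 -.0272 .12 81.15 0; python3 shot.py j5;python3 shot.py s5 side
python3 - <<'E'
import cv2,numpy as np
i=cv2.imread("pics/s5.png")[170:250,280:400];j=cv2.imread("pics/j5.png")[110:350,240:400]
cv2.imwrite("pics/c5.png",np.hstack([cv2.resize(i,(480,320),interpolation=cv2.INTER_CUBIC),cv2.resize(j,(320,480),interpolation=cv2.INTER_CUBIC)[:320]]))
cv2.imwrite("pics/c5.png",cv2.resize(j,(400,600),interpolation=cv2.INTER_CUBIC));cv2.imwrite("pics/c5s.png",cv2.resize(i,(720,480),interpolation=cv2.INTER_CUBIC))
E
```

```text
t 16.45 pos [ 0.5377 -0.0201  0.1313] F [0.7 0.2 0.1] w 69.4 j6 -1.53
shift mm now-axes [-6.3  5.3 11.4] after-turn axes [-6.3  5.4 11.3] turn units [0.01 0.   0.  ]
```

View pics/c5.png

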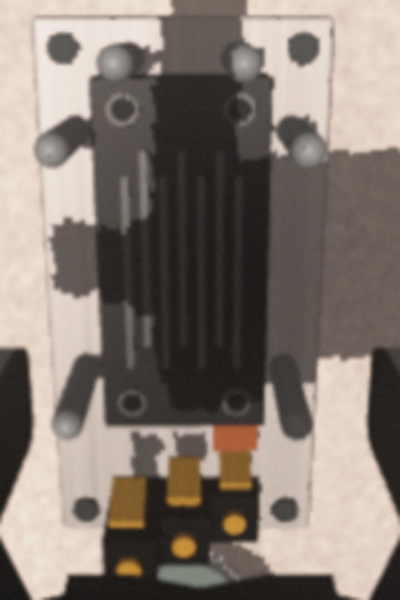

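View pics/c5s.png

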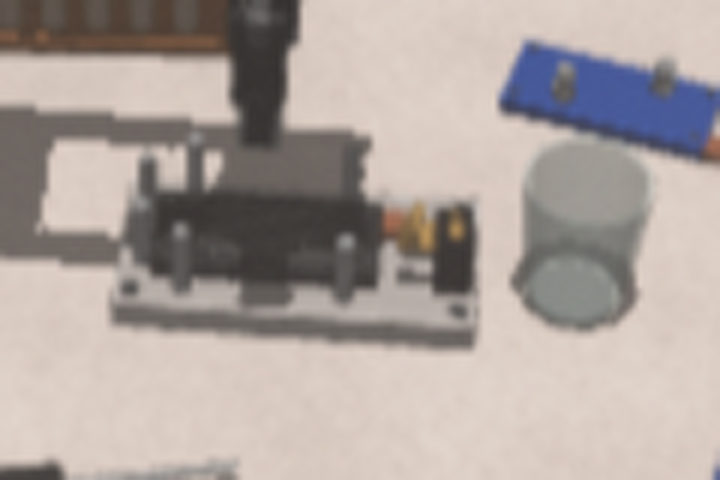

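```bash
python3 go.py .565 -.368 .20 -49.2 0
```

```text
t 16.55 pos [ 0.5374 -0.0201  0.1307] F [-1.  -0.5  0.4] w 70.0 j6 -1.53
shift mm now-axes [-339.6   80.7  -69.1] after-turn axes [281.4 206.4 -69.3] turn units [0.000e+00 1.000e-02 1.629e+01]
```

>>> arm_command(
  series="-20 0 -40 0 0 0 82; -48 12 -30 0 0 0 82; -48 12 0 0 0 0 82; -48 12 0 0 0 0 82; -48 12 0 0 0 0 82; -48 12 0 0 0 0 82; -40 12 0 0 0 0 82; -30 8 0 0 0 1.25 82; 0 0 0 0 0 1.25 82; 0 0 0 0 0 1.25 82; 0 0 0 0 0 1.25 82; 0 0 0 0 0 1.25 82; 0 0 0 0 0 1.25 82; 0 0 0 0 0 1.25 82; 0 0 0 0 0 1.25 82; 0 0 0 0 0 1.25 82; 0 0 0 0 0 1.25 82; 0 0 0 0 0 1.25 82; 0 0 0 0 0 1.25 82; 0 0 0 0 0 1 82",
)

```text
t: 19.05
position: [0.5731, -0.3768, 0.1696]
tool_rot: [-2.83, 1.357, 0.054]
ft_force: [-0.2, 0.4, -0.9]
grip_width: 0.07
```

```bash
python3 go.py .565 -.368 .20 -49.2 0;python3 wl.py b .595 -.342 .713 wb1;  python3 go.py .595 -.342 .03 -49.2
```

```text
t 19.05 pos [ 0.5731 -0.3768  0.1696] F [-0.2  0.4 -0.9] w 70.0 j6 0.25
shift mm now-axes [-12.9   1.1 -30. ] after-turn axes [-12.    0.3 -30.4] turn units [ 0.08  0.23 -0.26]
mask 0.81 [310. 147.] expected [309. 152.]
mask 0.69 [208. 239.] expected [309. 152.]
mask 0.63 [185. 371.] expected [309. 152.]
mask 0.58 [ 6. 10.] expected [309. 152.]
FIT b [ 0.596  -0.3437  0.7131] yawdeg 40.9 iou 0.976
t 19.15 pos [ 0.5729 -0.3767  0.1695] F [-0.3 -0.2 -0.2] w 70.1 j6 0.25
shift mm now-axes [ -8.5 -40.7 139.4] after-turn axes [-11.9 -39.4 139.5] turn units [ 0.08  0.24 -0.22]
```

View pics/wb1.png

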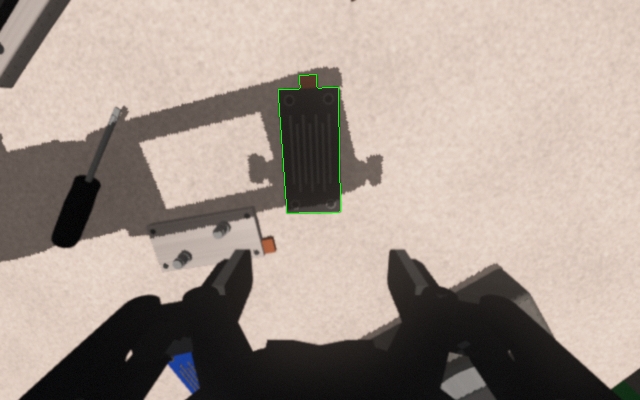

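```bash
python3 go.py .596 -.3437 .03 -49.1
```

```text
t 19.15 pos [ 0.5729 -0.3767  0.1695] F [-0.3 -0.2 -0.2] w 70.1 j6 0.25
shift mm now-axes [ -6.5 -40.4 139.3] after-turn axes [ -9.8 -39.  139.5] turn units [ 0.08  0.24 -0.23]
```

>>> arm_command(
  series="-4 -12 20 0.08 0.24 -0.2 82; -4 -12 30 0 0 0 82; -2 -12 40 0 0 0 82; 0 0 28 0 0 0 82; 0 0 0 0 0 0 82",
)

```text
t: 19.77
position: [0.5955, -0.3464, 0.0451]
tool_rot: [2.864, -1.289, -0.0]
ft_force: [0.2, -0.4, 0.9]
grip_width: 0.0699
```

```bash
python3 go.py .596 -.3437 .016 -49.1
```

```text
t 19.77 pos [ 0.5955 -0.3464  0.0451] F [ 0.2 -0.4  0.9] w 69.9 j6 0.26
shift mm now-axes [-1.8 -2.2 29.1] after-turn axes [-1.8 -2.1 29.1] turn units [ 0.01 -0.    0.08]
```

>>> arm_command(
  series="-1 -2 12 0 0 0.08 82; 0 0 8 0 0 0 82; 0 0 5 0 0 0 82; 0 0 3 0 0 0 82; 0 0 0 0 0 0 82",
)

```text
t: 20.4
position: [0.5987, -0.3464, 0.0186]
tool_rot: [2.856, -1.303, 0.009]
ft_force: [1.0, -0.2, 0.2]
grip_width: 0.0702
```

```bash
python3 go.py .596 -.3437 .016 -49.1
```

```text
t 20.4 pos [ 0.5987 -0.3464  0.0186] F [ 1.  -0.2  0.2] w 70.2 j6 0.27
shift mm now-axes [-3.8  0.2  2.6] after-turn axes [-3.8  0.2  2.6] turn units [-0.   -0.04  0.01]
```

>>> arm_command(
  series="-3.5 0 2 0 0 0 82; 0 0 1.5 0 0 0 75; 0 0 0 0 0 0 60; 0 0 0 0 0 0 30; 0 0 0 0 0 0 30; 0 0 0 0 0 0 30; 0 0 0 0 0 0 30",
)

```text
t: 21.28
position: [0.5966, -0.3438, 0.0162]
tool_rot: [2.856, -1.303, 0.011]
ft_force: [-1.3, 0.8, -0.4]
grip_width: 0.0542
```

```bash
python3 go.py .596 -.3437 .016 -49.1
```

```text
t 21.27 pos [ 0.5966 -0.3438  0.0162] F [-1.3  0.8 -0.4] w 54.2 j6 0.27
shift mm now-axes [-0.5  0.4  0.2] after-turn axes [-0.5  0.4  0.2] turn units [-0.01 -0.05  0.01]
```

```bash
python3 go.py .5415 -.0267 .13 -98.85
```

```text
t 21.27 pos [ 0.5966 -0.3438  0.0162] F [-1.3  0.8 -0.4] w 54.2 j6 0.27
shift mm now-axes [-274.7 -166.4 -115.7] after-turn axes [-304.9  103.2 -113.8] turn units [-0.03 -0.05  6.23]
```

>>> arm_command(
  series="0 0 -45 0 0 0 30; 0 0 -50 0 0 0 30; 0 0 -40 0 0 1.25 30; 0 0 0 0 0 1.25 30; 0 0 0 0 0 1.25 30; 0 0 0 0 0 1.25 30; 0 0 0 0 0 1.25 30; -42 14 0 0 0 0 30; -42 14 0 0 0 0 30; -42 14 0 0 0 0 30; -42 14 0 0 0 0 30; -42 14 0 0 0 0 30; -42 14 0 0 0 0 30; -42 14 0 0 0 0 30; 0 0 0 0 0 0 30; 0 0 0 0 0 0 30",
)

```text
t: 23.28
position: [0.5502, -0.0272, 0.1479]
tool_rot: [2.0, -2.42, 0.001]
ft_force: [0.9, 0.1, -2.2]
grip_width: 0.054
```

```bash
python3 go.py .5415 -.0267 .115 -98.85
```

```text
t 23.27 pos [ 0.5502 -0.0272  0.1479] F [ 0.9  0.1 -2.2] w 54.0 j6 1.64
shift mm now-axes [ 1.1  8.6 32.9] after-turn axes [ 0.8  8.7 32.9] turn units [ 0.01 -0.01 -0.25]
```

>>> arm_command(
  series="1 5 12 0 0 -0.25 30; 0 3 10 0 0 0 30; 0 0 6 0 0 0 30; 0 0 0 0 0 0 30; 0 0 0 0 0 0 30",
)

```text
t: 23.9
position: [0.5415, -0.0302, 0.1168]
tool_rot: [2.038, -2.386, -0.001]
ft_force: [-0.1, 0.9, -1.3]
grip_width: 0.0537
```

```bash
python3 go.py .5415 -.0267 .115 -98.85;python3 shot.py j6;python3 - <<'E'
import cv2
i=cv2.imread("pics/j6.png")[40:240,220:420]
cv2.imwrite("pics/j6c.png",cv2.resize(i,None,fx=3,fy=3,interpolation=cv2.INTER_CUBIC))
E
```

```text
t 23.9 pos [ 0.5415 -0.0302  0.1168] F [-0.1  0.9 -1.3] w 53.7 j6 1.6
shift mm now-axes [-3.4  0.5  1.8] after-turn axes [-3.4  0.5  1.8] turn units [ 0.02 -0.02 -0.02]
```

View pics/j6c.png

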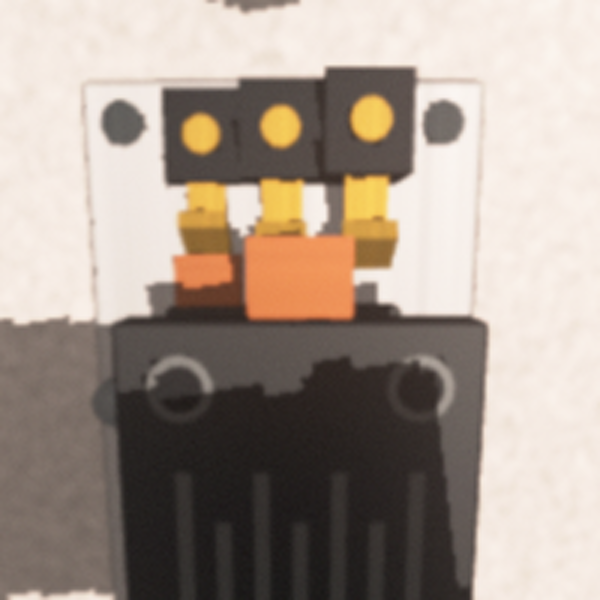

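```bash
cat > rel2.py <<'E'
from fit import *
import json,sys
p0=json.load(open("wcam.json"));T=np.array(p0["tool_from_camera"]);T[2,3]-=.0026;p0["tool_from_camera"]=T
def rel(npz,edge,base,s,crop,topz=.0043):
    d=np.load(npz);c=cam(p0,dict(position=np.zeros(3),tool_rot=np.zeros(3)))
    E=(np.array(edge)+.5)/s-.5+crop
    e=unproj(c,E,topz)*1000;print("plate end corners in tool",e.round(1)[:,:2].tolist(),"centre off x",e[:,0].mean().round(2),"y",(e[:,1].mean()+60).round(2))
    cw=cam(p0,dict(position=d["pos"],tool_rot=d["rot"]))
    B=(np.array(base)+.5)/s-.5+crop
    b=unproj(cw,B,.02);print("base corners world",b.round(4)[:,:2].tolist(),"len",np.hypot(*(b[0]-b[1])[:2]).round(4))
    m=b.mean(0)[:2];v=(b[0]-b[1])[:2];yaw=np.arctan2(v[1],v[0])-np.pi/2
    print("yaw",np.degrees(yaw).round(2),"jig origin",(m-.112*np.array([np.cos(-.1544),np.sin(-.1544)])).round(4))
if __name__=="__main__": rel("shot_j6.npz",[(111,322),(489,322)],[(83,82),(485,80)],3,[220,40])
E
python3 rel2.py
```

```text
plate end corners in tool [[-30.5, -58.5], [26.4, -58.5]] centre off x -2.02 y 1.52
base corners world [[0.6559, 0.006], [0.6414, -0.0887]] len 0.0959
yaw -8.74 jig origin [ 0.538  -0.0241]
```

```bash
python3 go.py .5395 -.0262 .1 -98.85 3.5
```

```text
t 23.95 pos [ 0.5414 -0.0301  0.1169] F [ 0.   0.3 -2.2] w 54.2 j6 1.6
shift mm now-axes [-3.6  2.5 16.9] after-turn axes [-3.6  3.5 16.7] turn units [ 0.46 -0.02 -0.02]
```

>>> arm_command(
  series="-3.5 3.5 5 0.46 -0.02 -0.02 30; 0 0 6 0 0 0 30; 0 0 4 0 0 0 30; 0 0 0 0 0 0 30",
)

```text
t: 24.45
position: [0.5417, -0.0266, 0.1025]
tool_rot: [-2.016, 2.353, -0.077]
ft_force: [0.9, 0.6, -2.2]
grip_width: 0.0544
```

```bash
python3 go.py .5395 -.0262 .06 -98.85 3.5
```

```text
t 24.45 pos [ 0.5417 -0.0266  0.1025] F [ 0.9  0.6 -2.2] w 54.4 j6 1.6
shift mm now-axes [-0.1  5.  42.3] after-turn axes [-0.1  4.9 42.3] turn units [-0.03 -0.    0.  ]
```

>>> arm_command(
  series="0 2.5 2 0 0 0 30; 0 0.6 10 0 0 0 30; 0 0.6 8 0 0 0 30; 0 0 0 0 0 0 30; 0 0 0 0 0 0 30",
)

```text
t: 25.08
position: [0.5401, -0.0265, 0.0806]
tool_rot: [-2.016, 2.353, -0.077]
ft_force: [0.2, -0.4, -2.5]
grip_width: 0.054
```

```bash
python3 go.py .5395 -.0262 .06 -98.85 3.5;python3 shot.py j7;python3 - <<'E'
import cv2
i=cv2.imread("pics/j7.png")[20:220,220:420]
cv2.imwrite("pics/j7c.png",cv2.resize(i,None,fx=3,fy=3,interpolation=cv2.INTER_CUBIC))
E
```

```text
t 25.07 pos [ 0.5401 -0.0265  0.0806] F [ 0.2 -0.4 -2.5] w 54.0 j6 1.6
shift mm now-axes [-0.2  2.  20.5] after-turn axes [-0.2  1.9 20.5] turn units [-0.03 -0.    0.  ]
```

View pics/j7c.png

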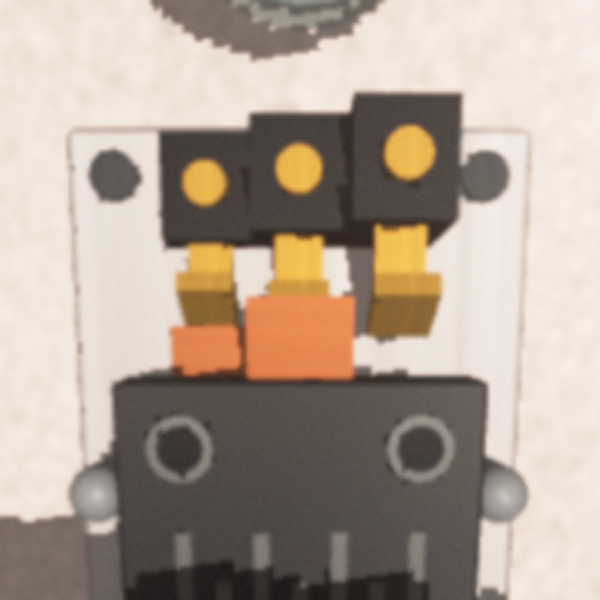

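>>> arm_command(
  series="0 0.7 8 0 0 0 30; 0 0.6 8 0 0 0 30; 0 0.3 5 0 0 0 30; 0 0.2 3 0 0 0 30; 0 0 0 0 0 0 30",
)

```text
t: 25.75
position: [0.5388, -0.0263, 0.0551]
tool_rot: [-2.017, 2.354, -0.075]
ft_force: [-1.9, -0.6, 0.3]
grip_width: 0.0544
```

```bash
python3 go.py .5395 -.0262 .052 -98.85 3.5
```

```text
t 25.75 pos [ 0.5388 -0.0263  0.0551] F [-1.9 -0.6  0.3] w 54.4 j6 1.6
shift mm now-axes [-0.2 -0.5  3.2] after-turn axes [-0.2 -0.5  3.2] turn units [-0.02 -0.    0.  ]
```

>>> arm_command(
  series="0 -0.3 2 0 0 0 30; 0 0 2 0 0 0 30; 0 0 0 0 0 0 30",
)

```text
t: 26.12
position: [0.5383, -0.0262, 0.0519]
tool_rot: [-2.018, 2.354, -0.073]
ft_force: [-4.6, -0.5, -0.4]
grip_width: 0.054
```

>>> arm_command(
  series="0 0 2 0 0 0 30; 0 0 1 0 0 0 30; 0 0 0 0 0 0 30",
)

```text
t: 26.5
position: [0.5382, -0.0262, 0.0508]
tool_rot: [-2.018, 2.354, -0.074]
ft_force: [-2.9, 0.3, 1.2]
grip_width: 0.054
```

>>> arm_command(
  series="0 0 0 0 0 0 66; 0 0 0 0 0 0 75; 0 0 0 0 0 0 82; 0 0 0 0 0 0 82; 0 1 -15 0 0 0 82; 0 3 -50 0 0 0 82; 0 0 -10 -0.46 0 0 82; 0 0 0 0 0 0 40; 0 0 0 0 0 0 0",
)

```text
t: 27.62
position: [0.5322, -0.0251, 0.1304]
tool_rot: [-2.042, 2.382, -0.007]
ft_force: [0.7, -0.0, 0.4]
grip_width: 0.0342
```

```bash
python3 go.py .5891 -.0338 .08 -98.85 0; python3 shot.py j8
```

```text
t 27.62 pos [ 0.5322 -0.0251  0.1304] F [ 0.7 -0.   0.4] w 34.2 j6 1.6
shift mm now-axes [ -0.1 -57.2  50.7] after-turn axes [ -0.2 -57.5  50.4] turn units [-0.04 -0.    0.01]
```

View pics/j8.png

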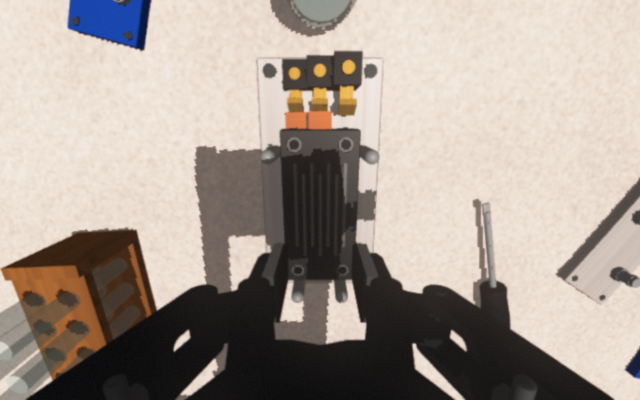

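>>> arm_command(
  series="0 -30 0 -0.04 0 0 0; 0 -26 10 0 0 0 0; 0 0 25 0 0 0 0; 0 0 14 0 0 0 0; 0 0 0 0 0 0 0",
)

```text
t: 28.3
position: [0.5845, -0.0333, 0.0765]
tool_rot: [2.042, -2.382, -0.007]
ft_force: [0.9, -0.7, 0.0]
grip_width: 0.0001
```

```bash
python3 go.py .5885 -.0338 .066 -98.85 0
```

```text
t 28.3 pos [ 0.5845 -0.0333  0.0765] F [ 0.9 -0.7  0. ] w 0.1 j6 1.6
shift mm now-axes [-0.1 -4.1 10.5] after-turn axes [-0.1 -4.  10.5] turn units [ 0.04 -0.    0.01]
```

>>> arm_command(
  series="0 -4 4 0 0 0 0; 0 0 3 0 0 0 0; 0 0 3 0 0 0 0; 0 0 0 0 0 0 0",
)

```text
t: 28.8
position: [0.5892, -0.0339, 0.0677]
tool_rot: [2.043, -2.383, -0.003]
ft_force: [-0.6, -0.2, 0.5]
grip_width: -0.0003
```

>>> arm_command(
  series="0 0 2 0 0 0 0; 0 0 2 0 0 0 0",
)

```text
t: 29.05
position: [0.5896, -0.034, 0.0651]
tool_rot: [2.044, -2.384, -0.001]
ft_force: [-1.6, -0.3, 6.7]
grip_width: -0.0001
```

>>> arm_command(
  series="0 0 3 0 0 0 0; 0 0 2 0 0 0 0",
)

```text
t: 29.3
position: [0.5898, -0.034, 0.061]
tool_rot: [2.045, -2.385, -0.0]
ft_force: [-4.5, 0.5, 16.6]
grip_width: -0.0
```

>>> arm_command(
  series="0 0 2 0 0 0 0; 0 0 0 0 0 0 0",
)

```text
t: 29.55
position: [0.59, -0.034, 0.0614]
tool_rot: [-2.045, 2.384, -0.002]
ft_force: [-0.2, 0.5, -0.4]
grip_width: 0.0001
```

>>> arm_command(
  series="0 0 2 0 0 0 0; 0 0 2 0 0 0 0",
)

```text
t: 29.8
position: [0.5902, -0.034, 0.0609]
tool_rot: [-2.044, 2.384, -0.004]
ft_force: [-6.7, 0.4, 20.7]
grip_width: -0.0002
```

>>> arm_command(
  series="0 0 -20 0 0 0 0; 0 0 -50 0 0 0 40; 0 0 -50 0 0 0 82",
)

```text
t: 30.18
position: [0.5867, -0.0335, 0.178]
tool_rot: [2.041, -2.38, -0.01]
ft_force: [0.3, -0.2, -0.1]
grip_width: 0.0356
```

```bash
python3 go.py .418 -.285 .20 -131; python3 shot.py j9;python3 - <<'E'
import cv2
i=cv2.imread("pics/j9.png")[0:240,200:440]
cv2.imwrite("pics/j9c.png",cv2.resize(i,None,fx=2.5,fy=2.5,interpolation=cv2.INTER_CUBIC))
E
```

```text
t 30.18 pos [ 0.5867 -0.0335  0.178 ] F [ 0.3 -0.2 -0.1] w 35.6 j6 1.6
shift mm now-axes [274.3 128.6 -20.7] after-turn axes [300.5 -37.6 -22. ] turn units [ 0.06 -0.02  4.03]
```

View pics/j9.png

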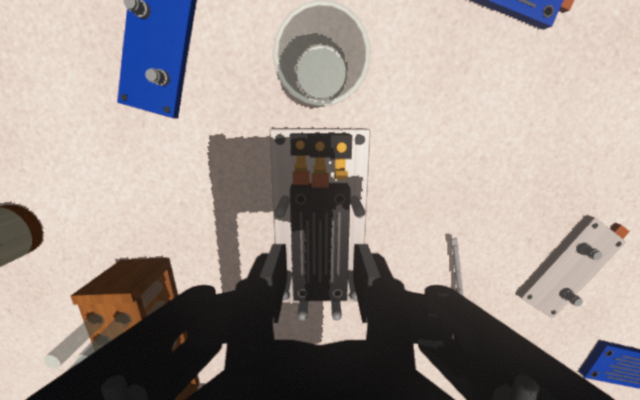

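>>> arm_command(
  series="40 18 -5 0 0 0 82; 42 19 -5 0 0 0 82; 42 19 -5 0 0 0 82; 42 19 -5 0 0 0 82; 42 19 0 0 0 0 82; 40 19 0 0 0 0 82; 22 12 0 0 0 1 82; 0 0 0 0 0 1 82; 0 0 0 0 0 1 82; 0 0 0 0 0 1 82; 0 0 0 0 0 0 82; 0 0 0 0 0 0 82",
)

```text
t: 31.72
position: [0.4234, -0.2905, 0.1994]
tool_rot: [-1.286, 2.86, -0.004]
ft_force: [-0.5, 0.2, 0.5]
grip_width: 0.0701
```

```bash
python3 wl.py c .4484 -.3114 -.716 wc1;  python3 go.py .4484 -.3114 .03 -131
```

```text
mask 0.83 [485. 210.] expected [318. 161.]
mask 0.79 [ 99. 253.] expected [318. 161.]
mask 0.75 [34. 12.] expected [318. 161.]
mask 0.64 [ 75. 268.] expected [318. 161.]
mask 0.58 [318. 154.] expected [318. 161.]
mask 0.3 [ 76. 226.] expected [318. 161.]
FIT c [ 0.4503 -0.3121 -0.7186] yawdeg -41.2 iou 0.974
t 31.82 pos [ 0.4234 -0.2905  0.1995] F [-0.2 -0.4  0. ] w 70.2 j6 1.61
shift mm now-axes [ -0.3 -31.8 169.7] after-turn axes [ -0.6 -32.6 169.5] turn units [-0.04  0.03 -0.08]
```

View pics/wc1.png

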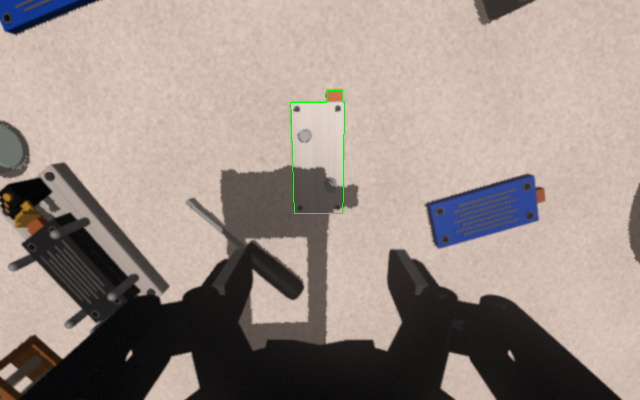

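>>> arm_command(
  series="1 -12 40 -0.04 0.03 -0.06 82; 0 -12 45 0 0 0 82; 0 -10 40 0 0 0 82; 0 0 18 0 0 0 82; 0 0 0 0 0 0 82",
)

```text
t: 32.45
position: [0.4522, -0.316, 0.0543]
tool_rot: [-1.308, 2.853, -0.008]
ft_force: [0.3, -0.4, 0.9]
grip_width: 0.07
```

```bash
python3 go.py .4503 -.3121 .016 -131.2
```

```text
t 32.45 pos [ 0.4522 -0.316   0.0543] F [ 0.3 -0.4  0.9] w 70.0 j6 1.6
shift mm now-axes [-1.7  4.2 38.3] after-turn axes [-1.6  4.  38.3] turn units [-0.04  0.    0.06]
```

>>> arm_command(
  series="-1 3.5 14 -0.04 0 0.06 82; 0 0 12 0 0 0 82; 0 0 6 0 0 0 82; 0 0 3 0 0 0 82; 0 0 0 0 0 0 82",
)

```text
t: 33.08
position: [0.4517, -0.3138, 0.0195]
tool_rot: [-1.297, 2.859, -0.007]
ft_force: [-0.9, 0.7, 0.2]
grip_width: 0.07
```

```bash
python3 go.py .4503 -.3121 .016 -131.2
```

```text
t 33.08 pos [ 0.4517 -0.3138  0.0195] F [-0.9  0.7  0.2] w 70.0 j6 1.61
shift mm now-axes [-0.3  2.2  3.5] after-turn axes [-0.3  2.1  3.5] turn units [-0.03  0.    0.  ]
```

>>> arm_command(
  series="0 2 3 0 0 0 82; 0 0 1.5 0 0 0 75; 0 0 0 0 0 0 60; 0 0 0 0 0 0 30; 0 0 0 0 0 0 30; 0 0 0 0 0 0 30; 0 0 0 0 0 0 30",
  newtons=70,
)

```text
t: 33.95
position: [0.4506, -0.3128, 0.016]
tool_rot: [-1.297, 2.858, -0.009]
ft_force: [0.7, 0.1, 0.3]
grip_width: 0.0538
```

```bash
python3 go.py .5395 -.0262 .15 -98.85
```

```text
t 33.95 pos [ 0.4506 -0.3128  0.016 ] F [0.7 0.1 0.3] w 53.8 j6 1.61
shift mm now-axes [-274.3  120.9 -134.7] after-turn axes [-296.8  -43.7 -134. ] turn units [-0.05 -0.01 -4.04]
```

>>> arm_command(
  series="0 0 -45 0 0 0 30; 0 0 -50 0 0 0 30; 0 0 -40 0 0 -1 30; 0 0 0 0 0 -1 30; 0 0 0 0 0 -1 30; 0 0 0 0 0 -1 30; -41 -6 0 0 0 0 30; -41 -6 0 0 0 0 30; -41 -6 0 0 0 0 30; -41 -6 0 0 0 0 30; -41 -6 0 0 0 0 30; -41 -6 0 0 0 0 30; -41 -6 0 0 0 0 30; 0 0 0 0 0 0 30; 0 0 0 0 0 0 30",
)

```text
t: 35.83
position: [0.5315, -0.0259, 0.1501]
tool_rot: [2.055, -2.373, 0.0]
ft_force: [-0.0, -0.0, -2.4]
grip_width: 0.0538
```

```bash
python3 go.py .5395 -.0262 .12 -98.85
```

```text
t 35.83 pos [ 0.5315 -0.0259  0.1501] F [-0.  -0.  -2.4] w 53.8 j6 1.59
shift mm now-axes [-0.9 -8.  30.1] after-turn axes [-0.9 -8.  30.1] turn units [ 0.01 -0.02  0.08]
```

>>> arm_command(
  series="-1 -5 10 0 0 0.08 30; 0 -3 10 0 0 0 30; 0 0 6 0 0 0 30; 0 0 0 0 0 0 30; 0 0 0 0 0 0 30",
)

```text
t: 36.45
position: [0.5387, -0.0295, 0.1212]
tool_rot: [2.034, -2.388, -0.002]
ft_force: [-0.4, 0.2, -2.6]
grip_width: 0.0536
```

```bash
python3 go.py .5395 -.0262 .11 -98.85 3.5;python3 shot.py j10;python3 - <<'E'
import cv2
i=cv2.imread("pics/j10.png")[40:240,220:420]
cv2.imwrite("pics/j10c.png",cv2.resize(i,None,fx=3,fy=3,interpolation=cv2.INTER_CUBIC))
E
```

```text
t 36.45 pos [ 0.5387 -0.0295  0.1212] F [-0.4  0.2 -2.6] w 53.6 j6 1.6
shift mm now-axes [-3.4 -0.3 11.2] after-turn axes [-3.4  0.4 11.2] turn units [ 0.47 -0.02 -0.04]
```

View pics/j10c.png

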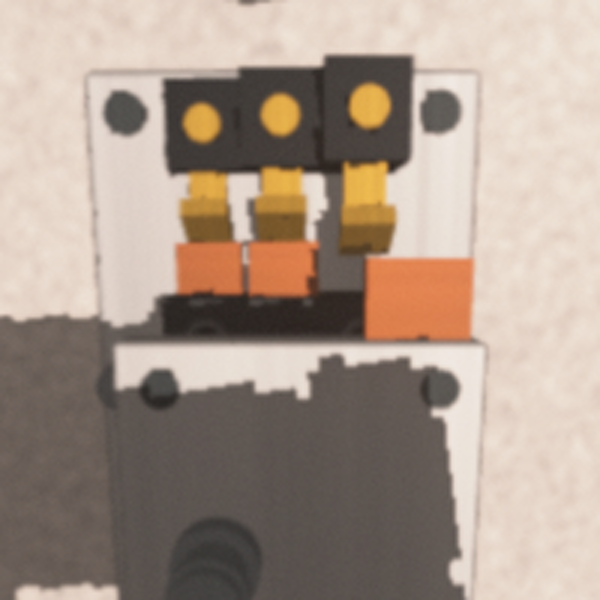

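```bash
python3 -c "
from rel2 import rel
rel('shot_j10.npz',[(112,343),(487,343)],[(87,71),(480,71)],3,[220,40])
rel('shot_j6.npz',[(111,322),(489,322)],[(83,82),(485,80)],3,[220,40])"
```

```text
plate end corners in tool [[-30.5, -55.3], [26.3, -55.3]] centre off x -2.09 y 4.66
base corners world [[0.6563, 0.0057], [0.6411, -0.0883]] len 0.0952
yaw -9.18 jig origin [ 0.538  -0.0241]
plate end corners in tool [[-30.5, -58.5], [26.4, -58.5]] centre off x -2.02 y 1.52
base corners world [[0.6559, 0.006], [0.6414, -0.0887]] len 0.0959
yaw -8.74 jig origin [ 0.538  -0.0241]
```

>>> arm_command(
  series="-3 -3.5 3 0.47 -0.02 -0.04 30; 0 0 4 0 0 0 30; 0 0 0 0 0 0 30; 0 0 0 0 0 0 30",
)

```text
t: 37.0
position: [0.544, -0.0273, 0.1151]
tool_rot: [-2.016, 2.354, -0.076]
ft_force: [0.8, -0.3, -1.7]
grip_width: 0.0538
```

```bash
python3 go.py .5428 -.0267 .092 -98.85 3.5
```

```text
t 37.0 pos [ 0.544  -0.0273  0.1151] F [ 0.8 -0.3 -1.7] w 53.8 j6 1.6
shift mm now-axes [-0.4  2.8 23. ] after-turn axes [-0.4  2.7 23. ] turn units [-0.02 -0.    0.  ]
```

>>> arm_command(
  series="0 1.2 8 0 0 0 30; 0 0.8 8 0 0 0 30; 0 0.4 6 0 0 0 30; 0 0 0 0 0 0 30; 0 0 0 0 0 0 30",
)

```text
t: 37.62
position: [0.5433, -0.0273, 0.0909]
tool_rot: [-2.017, 2.355, -0.074]
ft_force: [0.1, 0.2, -1.2]
grip_width: 0.0537
```

```bash
python3 go.py .5428 -.0267 .07 -98.85 3.5;python3 shot.py j11;python3 - <<'E'
import cv2
i=cv2.imread("pics/j11.png")[20:220,220:420]
cv2.imwrite("pics/j11c.png",cv2.resize(i,None,fx=3,fy=3,interpolation=cv2.INTER_CUBIC))
E
```

```text
t 37.62 pos [ 0.5433 -0.0273  0.0909] F [ 0.1  0.2 -1.2] w 53.7 j6 1.6
shift mm now-axes [-0.5  1.9 20.9] after-turn axes [-0.5  1.9 20.9] turn units [-0.01 -0.    0.  ]
```

View pics/j11c.png

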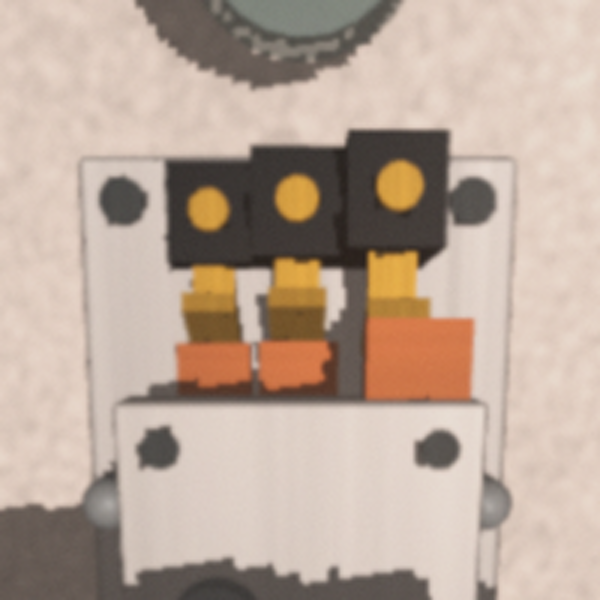

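Well centred (dowels at 105/492, plate 115–487; tab over contact c). Descend.

>>> arm_command(
  series="-0.4 0.7 8 0 0 0 30; 0 0.6 7 0 0 0 30; 0 0.3 5 0 0 0 30; 0 0 0 0 0 0 30",
)

```text
t: 38.17
position: [0.5425, -0.0267, 0.0697]
tool_rot: [-2.017, 2.355, -0.073]
ft_force: [-1.0, 0.1, -0.4]
grip_width: 0.0541
```

```bash
python3 go.py .5428 -.0267 .0635 -98.85 3.5
```

```text
t 38.17 pos [ 0.5425 -0.0267  0.0697] F [-1.   0.1 -0.4] w 54.1 j6 1.6
shift mm now-axes [-0.1  0.1  6.2] after-turn axes [-0.1  0.1  6.2] turn units [-0.01 -0.    0.  ]
```

>>> arm_command(
  series="0 0 3 0 0 0 30; 0 0 2.5 0 0 0 30; 0 0 0 0 0 0 30",
)

```text
t: 38.55
position: [0.5413, -0.0265, 0.0642]
tool_rot: [-2.018, 2.356, -0.071]
ft_force: [-3.2, 0.3, 0.6]
grip_width: 0.054
```

>>> arm_command(
  series="0 0 2 0 0 0 30; 0 0 1.5 0 0 0 30; 0 0 0 0 0 0 30",
)

```text
t: 38.92
position: [0.5413, -0.0265, 0.0627]
tool_rot: [-2.017, 2.356, -0.071]
ft_force: [-2.6, 0.1, -0.5]
grip_width: 0.054
```

>>> arm_command(
  series="0 0 2 0 0 0 30; 0 0 1 0 0 0 30; 0 0 0 0 0 0 30",
)

```text
t: 39.3
position: [0.5413, -0.0265, 0.0616]
tool_rot: [-2.017, 2.356, -0.072]
ft_force: [-2.3, 0.1, 0.9]
grip_width: 0.054
```

>>> arm_command(
  series="0 0 0 0 0 0 66; 0 0 0 0 0 0 75; 0 0 0 0 0 0 82; 0 0 0 0 0 0 82; 0 1 -15 0 0 0 82; 0 3 -50 0 0 0 82; 0 0 -20 -0.46 0 0 82; 0 0 0 0 0 0 40; 0 0 0 0 0 0 0",
)

```text
t: 40.42
position: [0.5346, -0.0254, 0.1509]
tool_rot: [-2.042, 2.384, -0.004]
ft_force: [0.7, 0.1, -0.2]
grip_width: 0.0346
```

```bash
python3 go.py .5886 -.0399 .09 -98.85 0; python3 shot.py j12
```

```text
t 40.42 pos [ 0.5346 -0.0254  0.1509] F [ 0.7  0.1 -0.2] w 34.6 j6 1.6
shift mm now-axes [  6.  -55.4  61.1] after-turn axes [  6.  -55.6  60.9] turn units [-0.02 -0.    0.  ]
```

View pics/j12.png

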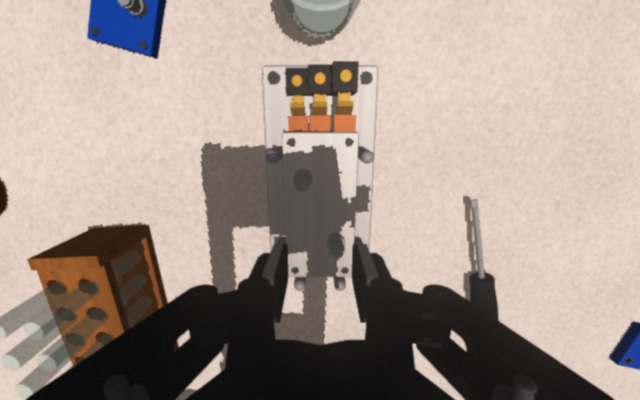

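>>> arm_command(
  series="3 -30 0 0 0 0 0; 3 -26 10 0 0 0 0; 0 0 26 0 0 0 0; 0 0 16 0 0 0 0; 0 0 0 0 0 0 0",
)

```text
t: 41.1
position: [0.5854, -0.0396, 0.0919]
tool_rot: [2.041, -2.383, -0.005]
ft_force: [-0.6, -0.3, -0.3]
grip_width: -0.0002
```

```bash
python3 go.py .5886 -.0399 .079 -98.85 0
```

```text
t 41.1 pos [ 0.5854 -0.0396  0.0919] F [-0.6 -0.3 -0.3] w -0.2 j6 1.59
shift mm now-axes [-0.2 -3.3 12.8] after-turn axes [-0.2 -3.2 12.9] turn units [ 0.04 -0.    0.  ]
```

>>> arm_command(
  series="0 -3 5 0 0 0 0; 0 0 4 0 0 0 0; 0 0 3 0 0 0 0; 0 0 0 0 0 0 0",
)

```text
t: 41.6
position: [0.5884, -0.0399, 0.0798]
tool_rot: [2.042, -2.383, -0.004]
ft_force: [0.2, 0.4, -0.3]
grip_width: -0.0
```

>>> arm_command(
  series="0 0 2 0 0 0 0; 0 0 2 0 0 0 0",
)

```text
t: 41.85
position: [0.5889, -0.04, 0.0766]
tool_rot: [2.043, -2.384, -0.002]
ft_force: [-1.2, 0.4, 4.0]
grip_width: 0.0003
```

>>> arm_command(
  series="0 0 3 0 0 0 0; 0 0 2 0 0 0 0",
)

```text
t: 42.1
position: [0.589, -0.0402, 0.073]
tool_rot: [2.043, -2.384, -0.001]
ft_force: [-5.3, 0.4, 19.4]
grip_width: -0.0
```

>>> arm_command(
  series="0 0 0 0 0 0 0; 0 0 2 0 0 0 0; 0 0 2 0 0 0 0",
)

```text
t: 42.48
position: [0.5893, -0.0402, 0.073]
tool_rot: [2.044, -2.385, 0.002]
ft_force: [-4.5, 1.0, 19.1]
grip_width: -0.0001
```

>>> arm_command(
  series="0 0 -10 0 0 0 0; 0 0 -40 0 0 0 0; 0 30 -50 0 0 0 0; 0 30 -50 0 0 0 0; 0 30 -40 0 0 0 0; 0 0 0 0 0 0 0; 0 0 0 0 0 0 0",
)

```text
t: 43.35
position: [0.4995, -0.0259, 0.2673]
tool_rot: [-2.044, 2.385, -0.002]
ft_force: [-0.2, 0.4, -0.9]
grip_width: -0.0003
```

```bash
python3 shot.py j13;python3 shot.py s13 side; python3 shot.py k13 scene
python3 - <<'E'
import cv2,numpy as np
i=cv2.imread("pics/s13.png")[160:240,280:400];j=cv2.imread("pics/k13.png")[180:280,250:370]
cv2.imwrite("pics/c13.png",np.vstack([cv2.resize(i,None,fx=3.6,fy=3.6,interpolation=cv2.INTER_CUBIC)[:,:432],cv2.resize(j,None,fx=3,fy=3,interpolation=cv2.INTER_CUBIC)] if 0 else [cv2.resize(i,(420,280),interpolation=cv2.INTER_CUBIC),cv2.resize(j,(420,310),interpolation=cv2.INTER_CUBIC)]))
E
```

```text
(no output)
```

View pics/j13.png

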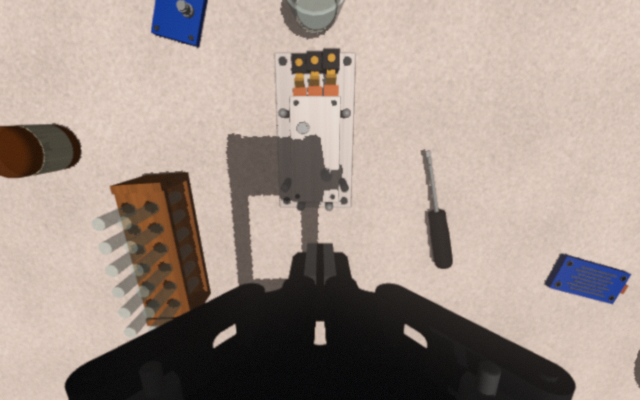

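View pics/c13.png

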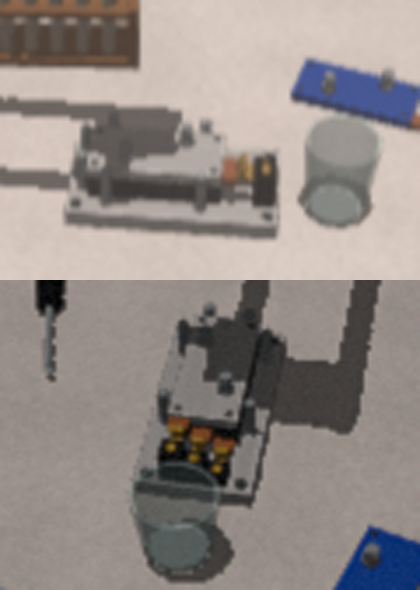

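```bash
python3 -c "
from station import arm
print(arm.close_job(), arm.get_state()['t'])"
```

```text
the job is handed in; nothing more can be done
the job is handed in; nothing more can be done
```

The flow cell is assembled in its jig and handed in at about 44 s of the 72 s allowed. The order was the corner-tab graphite plate, the middle-tab graphite plate, then the metal end plate. I lowered each plate with its tab end raised about 3.5° until it carried 3–4 N, then let go. I then pressed it past its contact before fetching the next plate.

- **Pressing:** each press ended on a hard stop, at TCP heights of 48.9, 60.9 and 73.0 mm. These are about 12 mm apart, one plate thickness each. The press forces reached about 30, 21 and 19 N. The first was above the 4–15 N needed to seat it, but well under the 40 N limit.
- **Last pictures:** the wrist, scene and side views show the three plates stacked level with each tab at its own contact. The beaker, tube rack and screwdriver show in the last wrist view and look unmoved. The bottle is only partly in that picture. I compared these by eye and did not measure them again.
- **Disagreements:** the wrist camera read about 1.8 mm off sideways, 1.4 mm off lengthwise and 2.6 mm off in depth. I corrected for this by comparing views from opposite sides. The gripper also read 54 mm on plates that are 56 mm wide. I did not run a separate flatness check on the first plate, so its level rests on the hard stop and the stack heights.

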